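Burnish the stud seam of a calligraphy display frame

TASK

Take the square-handled burnisher from the tool stand, lean it to reach in under the frame's metal bridge, and run its tip slowly along the seam (no faster than about 5 cm a second) in one stroke from one end to the other, without lifting off on the way and without leaning hard, so that all five brass studs are pressed flush with the board. Only the burnisher may press the studs: keep the gripper off the frame. Then hang the burnisher back upright in its hole in the stand and let go, leaving the other tools, the ink bottle, the cup and the dish where they are.

Things in the scene. Friction and masses are not known exactly. Their poses are not given: they have to be found in the camera images.
- burnisher: The tool: 136 mm long, 150 g, hanging upright by its collar in a hole of the stand. Upwards from its end: round steel shank 12 mm across (0 to 70 mm), collar 34 mm across (70 to 76 mm), wooden handle 24 x 24 mm (76 to 136 mm), the only square one. Origin: end of the tip, on the axis; z from tip to handle; x, y square to the handle's sides, in the stand parallel to the stand's.
- burnisher_tip (a point): Centre of the burnisher's ball tip (6 mm radius), 6 mm up the axis from its end. Pressed with 9 N and run along the seam it drags with about 5 to 7 N, enough to swivel the burnisher some degrees in a light grip: watch this point to see how far the tip has come.
- stand: Fixed dark wooden tool stand: a plate 70 (x) x 200 (y) x 8 mm on a cheek at each end, top 75 mm above the table. Origin: centre of the plate's underside, 67 mm up. Three through holes of 22 mm at y = -62, 0, +62 mm, x = 0, open below. Tools hang by their collars: the hanging burnisher's origin is then at z = -62 mm here, 5 mm above the table. Stand and frame may change sides.
- frame: Fixed display frame lying face up: wooden base (x = -75 to +45, y = -120 to +120 mm) with a plywood board in it. Origin: on the table under the seam's middle; z up. The seam runs along y at x = 0, beside a dark rail that starts at x = +15 mm and stands 6 mm above the board. Five domed brass studs stand in it at y = -68, -34, 0, 34, 68 mm; between them the board is flat, out to y = +-106 mm.
- seam (a point): Middle of the seam at the board's nominal height, 40 mm above the frame's origin; axes as the frame's. The board lies on uneven packing that no pose shows: its face may be up to 3 mm higher or lower than this and may slope along y by up to 0.035 rad about this point, so it must be felt. It does not give when pressed.
- bridge (a point): Middle of the underside of the aluminium bridge, 88 mm above the frame's origin; axes as the frame's. The bar is 24 mm wide (x = -12 to +12), 6 mm thick and covers the whole seam, on end posts 12 mm thick (y), 30 mm wide (x), centred at y = -113 and +113 mm. Open on both long sides: a shank in the frame's xz plane leaned some 27 to 50 degrees from vertical reaches the seam under it.
- stud1 (a joint): How far the stud at y = -68 mm is pressed in: 0 = up, its dome 28 mm across standing 5 mm proud; 0.005 m = flush (hard stop). Starts within 0.8 mm of up. It slides square to the board against about 3 N of friction and stays where it is left; a tip run along the seam with 6 to 12 N downwards presses it in.
- stud2 (a joint): The same for the stud at y = -34 mm.
- stud3 (a joint): The same for the stud at y = 0.
- stud4 (a joint): The same for the stud at y = 34 mm.
- stud5 (a joint): The same for the stud at y = 68 mm.
- brush: A writing brush with a thin round handle (14 mm across, top 165 mm above the table), hanging in another hole of the stand; leave it. Origin at its lower end.
- awl: An awl with a bulbous round wooden handle (30 mm across, top 134 mm above the table), hanging in another hole of the stand; leave it. Origin at its lower end.
- ink_bottle: Black ink bottle, 56 mm across, 120 mm high, a bystander. Origin at the centre of its underside.
- water_cup: White cup, 72 mm across, 75 mm high, a bystander. Origin at the centre of its underside.
- ink_dish: Low white dish, 90 mm across, 24 mm high, a bystander. Origin at the centre of its underside.
Not all that is in view belongs to the job. Leave any orange or purple look-alike of the burnisher alone.

How it is judged:
By the outcome, as a careful person would: the job done as asked, in the order asked, and still so for the second after the job is handed in, with the robot touching nothing.
It also fails if it takes over 72 s, if anything falls off the work surface, if the arm or the gripper's body presses on something with over 40 N, if the wrist force passes 120 N, or if a joint passes its speed limit or range.

ROBOT

A 6-joint arm with a two-finger parallel gripper is mounted at the origin on the work surface. World frame = base frame: x ahead of the robot, y to its left, z up, the work surface at z = 0. Lengths are in m, angles in rad, forces in N, time in s.
With the tool pointing down it reaches from about 0.375 to 0.9 m from the base axis. Payload 3.1 kg.
Tool frame: the origin (TCP) lies midway between the tips of the shut fingers; the grasp point (between the pads) lies 19 mm behind it (manip.grasp_offset is the distance from the TCP to the grasp point, in m); z points along the fingers, y is the line along which they close (so a half turn about z gives the same grasp; the last joint's range is limited). The gripper opens to 85 mm and grips with 20 to 120 N. Pads are 22 mm wide; open, the fingers measure 114 mm over their backs; the gripper's body (76 mm by 85 mm) begins 54 mm behind the grasp point. The pads swing forward as they close: fully open they stand 13 mm farther back than shut.
Start: joints at [1.006, 0.527, 1.433, -0, 1.181, -0.178], TCP at [0.236, 0.579, 0.192] pointing down, gripper open.
Joint ranges: [-3.08, 3.08], [-0.75, 2.2], [0.22, 2.44], [-1.43, 4.57], [0, 2.65], [-2.85, 2.85]. Speed limits (rad/s): [2.79, 2.79, 3.14, 3.14, 3.14, 3.14].

INTERFACE

Orientations are given as a unit quaternion [x, y, z, w].
In Python, from station import sensors, cams, order, manip gives the robot as it stands.
- The arm moves only by the tool move_arm, never from a script. Its argument "targets" is a list of rows, each an object of numbers: "dx", "dy", "dz": the shift along the world's x, y, z normalised to -1 to 1, where 1 is 25 mm; "rx", "ry", "rz": the turn, a rotation vector about the world's x, y, z normalised to -1 to 1, where 1 is 30 degrees. A call has exactly 10 rows; each row shifts and turns the commanded pose from where the row before left it; what a row does not reach is not made up. A row lasts 1/8 s, in which the tool goes at most 62.5 mm and 10.7 degrees, less where a joint would pass 70% of its speed; a pose out of reach is approached as far as the arm can. A call with a number of a shift or a turn outside -1 to 1 is refused whole. A call with a gripper value outside its range is refused whole. "claw" is the opening in per cent of the stroke, from 0 (shut) to 100 (fully open), set as the call begins (left out, the last holds). The fingers move at their own pace and stop on an object; "newtons" is the grip in N (left out, the last holds). Time passes only in rows, so rows that do not move let the fingers close, or fill a call up. It gives the time, the measured TCP pose, the force, the opening and the grip force at its end, in the units of the state.
- sensors.sense(): the state, without advancing time (a new reading comes with each control period).
- cams.snapshot(name): name is "scene" or "top"; returns the picture (480x640x3 uint8, red, green, blue); there is no depth.
- cams.camera_model(name): a dict with "fx", "fy", "cx", "cy" (pixels), "extrinsics" (4x4, takes a point from world to camera coordinates). Camera axes: x right, y down, z forward; pixel columns grow to the right and rows downward; lengths in m; the calibration is good to about 2 mm. A picture is of the moment at which its call begins. camera_model takes no time and is no camera call.
- order.sign_off(): hands the job in; it is judged then, once.
The state is a dict: "t": time; "q": joint angles; "qd": joint speeds; "tau": joint torques, N m; "tcp_pos": TCP position; "tool_rot": TCP orientation; "force": force on the tool from outside, world axes, zero at the start; "ft_torque": the same for the moment, N m; "finger_gap": opening from 0.0 (shut) to 1.0 (fully open); "gripper_force": force on a finger pad.
Only numpy, scipy, OpenCV 4.12 (cv2) and the standard library are available. Lean on these libraries where they do the work, as an engineer would, in place of code of your own. Each camera call takes 0.05 s, during which the arm holds its last target. There are 200 camera calls.

## Working session

There is one attempt and no reset: what is moved stays moved. The work goes in short steps, Python scripts to look and compute and a tool call to move; the robot and the scene stay as the last step left them, time stands still between calls to the robot, and variables do not carry over. Pictures are saved under pics/ and viewed, at most 10 in all, crops included, and the job is handed in when it is done.

Besides the shell and the picture viewer there is one more tool, called after ">>>" by a JSON object that holds its "op" and its "data". move_arm: Moves the arm, as the interface text tells. Scaled input: -1 to 1 covers 25 mm each way for a shift and 30 degrees each way for a turn. Its arguments: {"type":"object","properties":{"targets":{"type":"array"},"claw":{"type":"number"},"newtons":{"type":"number"}},"required":["targets"]}

```bash
ls; mkdir -p pics
python3 - <<'E'
from station import sensors,cams,manip
import cv2,numpy as np
for n in("scene","top"):
    im=cams.snapshot(n);cv2.imwrite(f"pics/{n}0.png",im[:,:,::-1])
    m=cams.camera_model(n);print(n,m["fx"],m["fy"],m["cx"],m["cy"],np.round(m["extrinsics"],4).tolist())
s=sensors.sense();print({k:np.round(v,3).tolist() for k,v in s.items()},manip.grasp_offset)
E
```

```text
pics
scene 537.6662234690755 537.6662234690755 315.25068524414985 224.67123456691792 [[-0.6341, 0.773, -0.0178, 0.3875], [0.5855, 0.4651, -0.664, -0.3257], [-0.505, -0.4314, -0.7476, 1.5062], [0.0, 0.0, 0.0, 1.0]]
top 511.80629432346825 511.80629432346825 318.6064275956088 240.36087353237522 [[-0.0079, -0.9996, -0.0259, 0.0228], [-0.9968, 0.0099, -0.0788, 0.6579], [0.079, 0.0252, -0.9966, 1.2292], [0.0, 0.0, 0.0, 1.0]]
{'t': 0.1, 'q': [1.006, 0.528, 1.434, 0.0, 1.181, -0.178], 'qd': [0.001, -0.002, -0.003, -0.001, -0.0, 0.0], 'tau': [0.0, -44.33, -17.859, -0.0, 0.004, -0.0], 'tcp_pos': [0.235, 0.578, 0.191], 'tool_rot': [0.192, 0.981, -0.001, -0.0], 'force': [0.29, -0.816, 0.424], 'ft_torque': [-0.009, -0.049, -0.03], 'gripper_force': 0.0, 'finger_gap': 0.996} 0.0187
```

View pics/scene0.png

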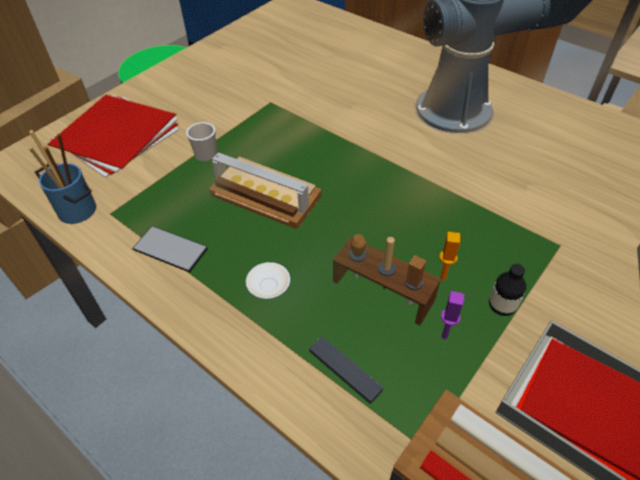

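View pics/top0.png

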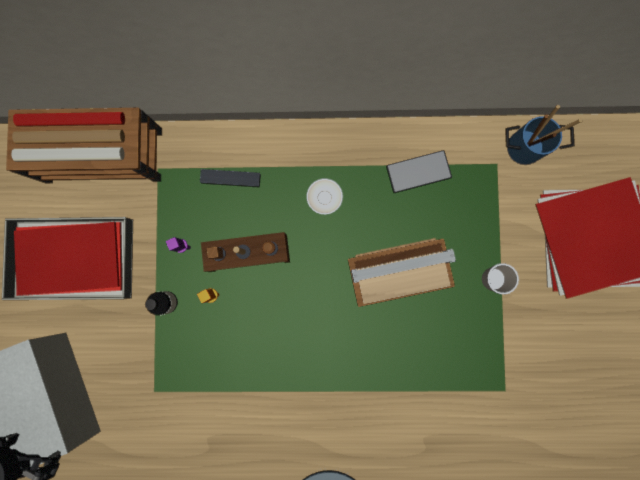

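The stand is left in the top view, with the burnisher (square handle) at its left end near (213,253). The frame is at (402,272) with its rail on the far side, and the bridge runs (355,273)–(453,256). The decoys are orange (207,296) and purple (177,244).

```bash
cat > h.py <<'E'
import numpy as np,cv2
from station import sensors,cams
def ray(n,uv):
    m=cams.camera_model(n);E=np.array(m["extrinsics"]);R,t=E[:3,:3],E[:3,3]
    d=R.T@np.array([(uv[0]-m["cx"])/m["fx"],(uv[1]-m["cy"])/m["fy"],1]);return -R.T@t,d/np.linalg.norm(d)
def onz(n,uv,z):
    o,d=ray(n,uv);return o+d*(z-o[2])/d[2]
def tri(uvs,uvt):
    A=[];b=[]
    for n,uv in(("scene",uvs),("top",uvt)):
        o,d=ray(n,uv);P=np.eye(3)-np.outer(d,d);A.append(P);b.append(P@o)
    return np.linalg.lstsq(np.vstack(A),np.hstack(b),rcond=None)[0]
def proj(n,p):
    m=cams.camera_model(n);c=np.array(m["extrinsics"])@np.r_[p,1];return np.array([m["fx"]*c[0]/c[2]+m["cx"],m["fy"]*c[1]/c[2]+m["cy"]])
E
python3 - <<'E'
from h import *
t=cv2.imread("pics/top0.png");s=cv2.imread("pics/scene0.png")
c=lambda im,x,y:cv2.resize(im[y:y+75,x:x+100],(400,300),interpolation=cv2.INTER_CUBIC)
cv2.imwrite("pics/c.png",np.vstack([np.hstack([c(t,195,215),c(t,360-15,230)]),np.hstack([c(s,335,232),cv2.resize(s[145:235,205:325],(400,300),interpolation=cv2.INTER_CUBIC)])]))
hsv=cv2.cvtColor(t,cv2.COLOR_BGR2HSV)
# bridge: grey
m=((hsv[:,:,1]<40)&(hsv[:,:,2]>90)).astype(np.uint8);k=np.zeros_like(m);k[235:290,345:462]=m[235:290,345:462]
p=cv2.findNonZero(k);r=cv2.minAreaRect(p);q=np.array([onz("top",b,.094)[:2] for b in cv2.boxPoints(r)])
print("bridge",r,q.round(4).tolist(),q.mean(0))
g=((hsv[:,:,0]<30)&(hsv[:,:,1]>60)|(hsv[:,:,2]<35)).astype(np.uint8)
g=((hsv[:,:,0]<35)|(hsv[:,:,0]>90)).astype(np.uint8);k=np.zeros_like(g);k[225:280,195:296]=g[225:280,195:296]
n,l,st,_=cv2.connectedComponentsWithStats(k);i=1+st[1:,4].argmax();k=(l==i).astype(np.uint8)
r=cv2.minAreaRect(cv2.findNonZero(k));q=np.array([onz("top",b,.075)[:2] for b in cv2.boxPoints(r)])
print("stand",r,q.round(4).tolist(),q.mean(0))
E
```

```text
bridge ((403.0225524902344, 265.6037902832031), (13.340581893920898, 104.38792419433594), 77.7352294921875) [[0.583, -0.058], [0.632, -0.2932], [0.6019, -0.2988], [0.553, -0.0642]] [ 0.59246436 -0.17854844]
stand ((244.32310485839844, 251.5846405029297), (30.26447296142578, 86.57624816894531), 82.87498474121094) [[0.6532, 0.2982], [0.6767, 0.0941], [0.6056, 0.0854], [0.5821, 0.2886]] [0.62940284 0.19157544]
```

View pics/c.png

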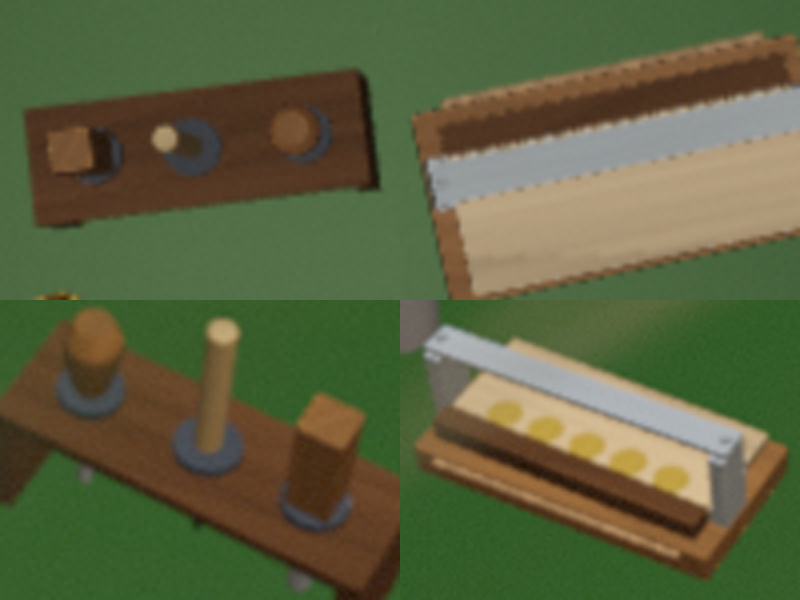

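Crops: the burnisher's handle top is at top-view (212.9,252.5) and scene (418.2,262.2). The rail is on the frame's far side, and the studs are visible under the bridge in the scene view.

Run:
```python
from h import *
t=cv2.imread("pics/top0.png");s=cv2.imread("pics/scene0.png")
a=(212.9,252.5);b=(418.2,262.2)
print("handle top",onz("top",a,.141),onz("scene",b,.141),tri(b,a))
yaw=np.arctan2(.0235,.2041);c=np.array([.6294,.1916]);print("hole from stand",yaw,c+.062*np.array([-np.sin(yaw),np.cos(yaw)]))
hsv=cv2.cvtColor(t,cv2.COLOR_BGR2HSV);m=(hsv[:,:,1]<45)&(hsv[:,:,2]>90)
P=[]
for u in range(368,443):
    v=np.where(m[240:290,u])[0]+240
    P.append([*onz("top",(u,v.mean()),.094)[:2],len(v)])
P=np.array(P);f=np.polyfit(P[:,1],P[:,0],1);print("bar line x=%.4f*y+%.4f"%tuple(f),"width px",np.median(P[:,2]),"yaw",-np.arctan(f[0]), "x at y=-.1785",np.polyval(f,-.1785))
h=cv2.cvtColor(s,cv2.COLOR_BGR2HSV)
k=((h[:,:,0]>20)&(h[:,:,0]<32)&(h[:,:,1]>140)&(h[:,:,2]>100)).astype(np.uint8);z=np.zeros_like(k);z[145:225,205:325]=k[145:225,205:325]
n,l,st,ce=cv2.connectedComponentsWithStats(z)
for i in range(1,n):
    if st[i,4]>15: print(st[i],onz("scene",ce[i],.0425).round(4))
```

```text
handle top [0.62407471 0.25064448 0.141     ] [0.62748458 0.25762903 0.141     ] [0.62345129 0.25392436 0.13377587]
hole from stand 0.11463483941391028 [0.6223082  0.25319307]
bar line x=-0.2024*y+0.5570 width px 11.0 yaw 0.19967890922472184 x at y=-.1785 0.5930932386032249
[232 176   9   7  43] [ 0.6107 -0.2413  0.0425]
[244 181   9   7  46] [ 0.6049 -0.2076  0.0425]
[256 186  10   6  48] [ 0.5982 -0.1734  0.0425]
[268 190  10   7  51] [ 0.5928 -0.1404  0.0425]
[281 195  10   7  49] [ 0.5862 -0.1061  0.0425]
```

>>> {"op": "move_arm", "data": {"targets": [{"dx":0.96,"dy":-0.8,"dz":0.08,"rz":-0.204},{"dx":0.96,"dy":-0.8,"dz":0.08,"rz":-0.204},{"dx":0.96,"dy":-0.8,"dz":0.08,"rz":-0.204},{"dx":0.96,"dy":-0.8,"dz":0.08,"rz":-0.204},{"dx":0.96,"dy":-0.8,"dz":0.08,"rz":-0.204},{"dx":0.96,"dy":-0.8,"dz":0.08,"rz":-0.204},{"dx":0.96,"dy":-0.8,"dz":0.08,"rz":-0.204},{"dx":0.96,"dy":-0.8,"dz":0.08,"rz":-0.204},{"dx":0.96,"dy":-0.8,"dz":0.08,"rz":-0.204},{"dx":0.96,"dy":-0.8,"dz":0.08,"rz":-0.204}], "claw": 100}}

```text
schema error: expected keys dx, dy, dz, rx, ry, rz
```

>>> {"op": "move_arm", "data": {"targets": [{"dx":0.99,"dy":-0.83},{"dx":0.99,"dy":-0.83},{"dx":0.99,"dy":-0.83},{"dx":0.99,"dy":-0.83},{"dx":0.99,"dy":-0.83},{"dx":0.99,"dy":-0.83},{},{},{},{}]}}

```text
schema error: expected keys dx, dy, dz, rx, ry, rz
```

>>> {"op": "move_arm", "data": {"targets": [{"dx":0.96,"dy":-0.8,"dz":0.08,"rx":0,"ry":0,"rz":-0.204},{"dx":0.96,"dy":-0.8,"dz":0.08,"rx":0,"ry":0,"rz":-0.204},{"dx":0.96,"dy":-0.8,"dz":0.08,"rx":0,"ry":0,"rz":-0.204},{"dx":0.96,"dy":-0.8,"dz":0.08,"rx":0,"ry":0,"rz":-0.204},{"dx":0.96,"dy":-0.8,"dz":0.08,"rx":0,"ry":0,"rz":-0.204},{"dx":0.96,"dy":-0.8,"dz":0.08,"rx":0,"ry":0,"rz":-0.204},{"dx":0.96,"dy":-0.8,"dz":0.08,"rx":0,"ry":0,"rz":-0.204},{"dx":0.96,"dy":-0.8,"dz":0.08,"rx":0,"ry":0,"rz":-0.204},{"dx":0.96,"dy":-0.8,"dz":0.08,"rx":0,"ry":0,"rz":-0.204},{"dx":0.96,"dy":-0.8,"dz":0.08,"rx":0,"ry":0,"rz":-0.204}], "claw": 100}}

```text
t: 1.35
tcp_pos: [0.4761, 0.3779, 0.2118]
tool_rot: [0.666, 0.746, -0.001, -0.0]
force: [0.2, 0.1, 0.5]
finger_gap: 1.002
gripper_force: 0.0
```

>>> {"op": "move_arm", "data": {"targets": [{"dx":0.99,"dy":-0.83,"dz":0,"rx":0,"ry":0,"rz":0},{"dx":0.99,"dy":-0.83,"dz":0,"rx":0,"ry":0,"rz":0},{"dx":0.99,"dy":-0.83,"dz":0,"rx":0,"ry":0,"rz":0},{"dx":0.99,"dy":-0.83,"dz":0,"rx":0,"ry":0,"rz":0},{"dx":0.99,"dy":-0.83,"dz":0,"rx":0,"ry":0,"rz":0},{"dx":0.99,"dy":-0.83,"dz":0,"rx":0,"ry":0,"rz":0},{"dx":0,"dy":0,"dz":0,"rx":0,"ry":0,"rz":0},{"dx":0,"dy":0,"dz":0,"rx":0,"ry":0,"rz":0},{"dx":0,"dy":0,"dz":0,"rx":0,"ry":0,"rz":0},{"dx":0,"dy":0,"dz":0,"rx":0,"ry":0,"rz":0}]}}

```text
t: 2.6
tcp_pos: [0.6235, 0.2552, 0.2123]
tool_rot: [0.665, 0.747, -0.0, -0.0]
force: [0.5, -0.2, 0.0]
finger_gap: 1.0
gripper_force: 0.0
```

>>> {"op": "move_arm", "data": {"targets": [{"dx":0,"dy":-0.1,"dz":-0.5,"rx":0,"ry":0,"rz":0},{"dx":0,"dy":0,"dz":-0.6,"rx":0,"ry":0,"rz":0},{"dx":0,"dy":0,"dz":-0.6,"rx":0,"ry":0,"rz":0},{"dx":0,"dy":0,"dz":-0.6,"rx":0,"ry":0,"rz":0},{"dx":0,"dy":0,"dz":-0.6,"rx":0,"ry":0,"rz":0},{"dx":0,"dy":0,"dz":-0.6,"rx":0,"ry":0,"rz":0},{"dx":0,"dy":0,"dz":-0.6,"rx":0,"ry":0,"rz":0},{"dx":0,"dy":0,"dz":-0.5,"rx":0,"ry":0,"rz":0},{"dx":0,"dy":0,"dz":-0.25,"rx":0,"ry":0,"rz":0},{"dx":0,"dy":0,"dz":0,"rx":0,"ry":0,"rz":0}], "claw": 65}}

```text
t: 3.85
tcp_pos: [0.624, 0.2518, 0.0905]
tool_rot: [0.665, 0.747, -0.0, -0.0]
force: [1.1, 0.1, 1.3]
finger_gap: 0.652
gripper_force: 0.0
```

Run:
```python
from h import *
t=cams.snapshot("top")[:,:,::-1];s=cams.snapshot("scene")[:,:,::-1]
c=lambda im,x,y:cv2.resize(im[y:y+90,x:x+100],(400,360),interpolation=cv2.INTER_CUBIC)
cv2.imwrite("pics/g.png",np.hstack([c(t,180,210),c(s,380,210)]))
```

```text
(no output)
```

View pics/g.png

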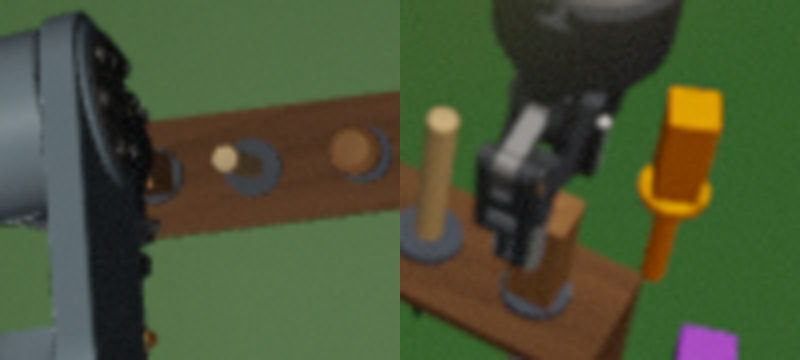

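The fingers straddle the square handle (scene crop near (530,230)), clear of the brush and the orange decoy. Closing.

>>> {"op": "move_arm", "data": {"targets": [{"dx":0,"dy":0,"dz":0,"rx":0,"ry":0,"rz":0},{"dx":0,"dy":0,"dz":0,"rx":0,"ry":0,"rz":0},{"dx":0,"dy":0,"dz":0,"rx":0,"ry":0,"rz":0},{"dx":0,"dy":0,"dz":0,"rx":0,"ry":0,"rz":0},{"dx":0,"dy":0,"dz":0,"rx":0,"ry":0,"rz":0},{"dx":0,"dy":0,"dz":0,"rx":0,"ry":0,"rz":0},{"dx":0,"dy":0,"dz":0,"rx":0,"ry":0,"rz":0},{"dx":0,"dy":0,"dz":0,"rx":0,"ry":0,"rz":0},{"dx":0,"dy":0,"dz":0,"rx":0,"ry":0,"rz":0},{"dx":0,"dy":0,"dz":0,"rx":0,"ry":0,"rz":0}], "claw": 0, "newtons": 110}}

```text
t: 5.2
tcp_pos: [0.6251, 0.252, 0.092]
tool_rot: [0.665, 0.747, 0.001, 0.001]
force: [0.2, -0.9, 5.7]
finger_gap: 0.24
gripper_force: 108.9
```

>>> {"op": "move_arm", "data": {"targets": [{"dx":0,"dy":0,"dz":0.2,"rx":0,"ry":0,"rz":0},{"dx":0,"dy":0,"dz":0.6,"rx":0,"ry":0,"rz":0},{"dx":0,"dy":0,"dz":0.6,"rx":0,"ry":0,"rz":0},{"dx":0,"dy":0,"dz":0.6,"rx":0,"ry":0,"rz":0},{"dx":0,"dy":0,"dz":0.6,"rx":0,"ry":0,"rz":0},{"dx":0,"dy":0,"dz":0.6,"rx":0,"ry":0,"rz":0},{"dx":0,"dy":0,"dz":0.6,"rx":0,"ry":0,"rz":0},{"dx":0,"dy":0,"dz":0.8,"rx":0,"ry":0,"rz":0},{"dx":0,"dy":0,"dz":0.8,"rx":0,"ry":0,"rz":0},{"dx":0,"dy":0,"dz":0,"rx":0,"ry":0,"rz":0}]}}

```text
t: 6.45
tcp_pos: [0.6256, 0.2522, 0.2285]
tool_rot: [0.665, 0.747, 0.002, 0.001]
force: [-0.2, 0.4, -2.4]
finger_gap: 0.237
gripper_force: 108.2
```

Run:
```python
from h import *
t=cams.snapshot("top")[:,:,::-1];s=cams.snapshot("scene")[:,:,::-1]
cv2.imwrite("pics/l_t.png",t)
c=lambda im,x,y:cv2.resize(im[y:y+120,x:x+120],(400,400),interpolation=cv2.INTER_CUBIC)
cv2.imwrite("pics/l.png",np.hstack([c(t,180,190),c(s,360,170)]))
st=sensors.sense();print(st["force"],st["ft_torque"],st["q"])
```

```text
[ 0.2510256   0.13454864 -1.48970697] [ 0.02279042 -0.01235308  0.01805913] [ 2.17769439e-01  5.63061117e-01  1.26470588e+00 -4.44374988e-05
  1.31447115e+00  1.01909057e-01]
```

View pics/l.png

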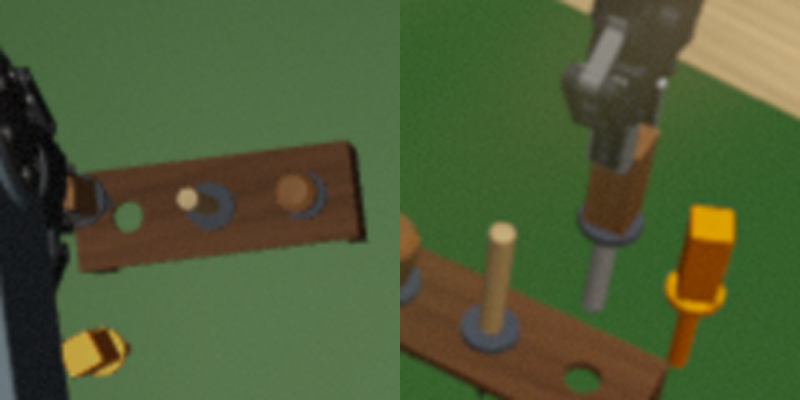

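Burnisher is lifted clear; the empty hole shows at top-view (218.7,255.1), and the tip end is at scene (417.6,262).

Run:
```python
from h import *
print("hole", onz("top",(218.7,255.1),.075),onz("scene",(414.6,283.7),.075))
print("tip px expected",proj("scene",(.6256,.2522,.1475)),"at tip-plane:",onz("scene",(417.8,260.8),.1475))
```

```text
hole [0.62158057 0.25221756 0.075     ] [0.62710655 0.25906754 0.075     ]
tip px expected [416.64029486 257.86252693] at tip-plane: [0.63000346 0.25741824 0.1475    ]
```

>>> {"op": "move_arm", "data": {"targets": [{"dx":0,"dy":0,"dz":0.8,"rx":0,"ry":0,"rz":0.0725},{"dx":0,"dy":0,"dz":0.8,"rx":0,"ry":0,"rz":0.0725},{"dx":-0.8,"dy":-1,"dz":0,"rx":0,"ry":0,"rz":0},{"dx":-0.8,"dy":-1,"dz":0,"rx":0,"ry":0,"rz":0},{"dx":-0.8,"dy":-1,"dz":0,"rx":0,"ry":0,"rz":0},{"dx":-0.8,"dy":-1,"dz":0,"rx":0,"ry":0,"rz":0},{"dx":-0.8,"dy":-1,"dz":0,"rx":0,"ry":0,"rz":0},{"dx":-0.8,"dy":-1,"dz":0,"rx":0,"ry":0,"rz":0},{"dx":-0.8,"dy":-1,"dz":0,"rx":0,"ry":0,"rz":0},{"dx":-0.8,"dy":-1,"dz":0,"rx":0,"ry":0,"rz":0}]}}

```text
t: 7.8
tcp_pos: [0.4626, 0.0511, 0.265]
tool_rot: [0.636, 0.772, -0.001, -0.001]
force: [0.3, -1.2, -2.1]
finger_gap: 0.243
gripper_force: 108.4
```

>>> {"op": "move_arm", "data": {"targets": [{"dx":0,"dy":-0.82,"dz":0,"rx":0.0235,"ry":-0.121,"rz":0},{"dx":0,"dy":-0.82,"dz":0,"rx":0.0235,"ry":-0.121,"rz":0},{"dx":0,"dy":-0.82,"dz":0,"rx":0.0235,"ry":-0.121,"rz":0},{"dx":0,"dy":-0.82,"dz":0,"rx":0.0235,"ry":-0.121,"rz":0},{"dx":0,"dy":-0.82,"dz":0,"rx":0.0235,"ry":-0.121,"rz":0},{"dx":0,"dy":-0.82,"dz":0,"rx":0.0235,"ry":-0.121,"rz":0},{"dx":0,"dy":-0.82,"dz":0,"rx":0.0235,"ry":-0.121,"rz":0},{"dx":0,"dy":-0.82,"dz":0,"rx":0.0235,"ry":-0.121,"rz":0},{"dx":0,"dy":0,"dz":0,"rx":0.0235,"ry":-0.121,"rz":0},{"dx":0,"dy":0,"dz":0,"rx":0.0235,"ry":-0.121,"rz":0}]}}

```text
t: 9.05
tcp_pos: [0.4634, -0.1121, 0.2651]
tool_rot: [0.603, 0.732, 0.245, 0.202]
force: [0.3, 0.1, -2.3]
finger_gap: 0.245
gripper_force: 108.5
```

```bash
cat >> h.py <<'E'
from scipy.spatial.transform import Rotation as Ro
F=np.array([.593,-.1785,0]);ya=np.radians(11);ex=np.array([np.cos(ya),np.sin(ya),0]);ey=np.array([-np.sin(ya),np.cos(ya),0])
def rep():
    s=sensors.sense();R=Ro.from_quat(s["tool_rot"]).as_matrix();p=np.array(s["tcp_pos"])
    tip=p+.081*R[:,2];d=tip-F;f=np.array(s["force"])
    print("t",round(s["t"],2),"tcp",p.round(4),"zt frame",(R[:,2]@np.c_[ex,ey]).round(3),R[2,2].round(3),"yt",(R[:,1]@np.c_[ex,ey]).round(3),"\ntip frame mm",(1e3*np.array([d@ex,d@ey,d[2]])).round(1),"force frame",np.array([f@ex,f@ey,f[2]]).round(2),"tq",np.round(s["ft_torque"],2),"q",np.round(s["q"],2))
    return tip
E
python3 -c "from h import *;rep()"
```

```text
t 9.05 tcp [ 0.4634 -0.1121  0.2651] zt frame [0.602 0.   ] -0.799 yt [ 0.799 -0.001] 
tip frame mm [-65.8  90.  200.5] force frame [ 0.32  0.03 -2.32] tq [-0.08  0.59  0.01] q [-0.89  0.07  2.15  0.85  0.79 -1.66]
```

>>> {"op": "move_arm", "data": {"targets": [{"dx":0.06,"dy":0,"dz":-0.59,"rx":0,"ry":0,"rz":0},{"dx":0.06,"dy":0,"dz":-0.59,"rx":0,"ry":0,"rz":0},{"dx":0.06,"dy":-0.03,"dz":-0.59,"rx":0,"ry":0,"rz":0},{"dx":0.06,"dy":-0.03,"dz":-0.59,"rx":0,"ry":0,"rz":0},{"dx":0.06,"dy":0,"dz":-0.59,"rx":0,"ry":0,"rz":0},{"dx":0.4,"dy":0.08,"dz":-0.56,"rx":0,"ry":0,"rz":0},{"dx":0.4,"dy":0.08,"dz":-0.56,"rx":0,"ry":0,"rz":0},{"dx":0.4,"dy":0.08,"dz":-0.56,"rx":0,"ry":0,"rz":0},{"dx":0.4,"dy":0.08,"dz":-0.56,"rx":0,"ry":0,"rz":0},{"dx":0,"dy":0,"dz":0,"rx":0,"ry":0,"rz":0}]}}

```text
t: 10.3
tcp_pos: [0.5113, -0.1052, 0.1348]
tool_rot: [0.604, 0.732, 0.244, 0.2]
force: [-0.4, -0.6, -2.5]
finger_gap: 0.243
gripper_force: 108.4
```

Run:
```python
from h import *
tip=rep();t=cams.snapshot("top")[:,:,::-1];s=cams.snapshot("scene")[:,:,::-1]
c=lambda im,x,y:cv2.resize(im[y:y+120,x:x+120],(400,400),interpolation=cv2.INTER_CUBIC)
cv2.imwrite("pics/f.png",np.hstack([c(t,340,200),c(s,215,115)]))
print(proj("scene",tip))
```

```text
t 10.3 tcp [ 0.5113 -0.1052  0.1348] zt frame [0.599 0.002] -0.8 yt [ 0.8   -0.001] 
tip frame mm [-17.7  87.7  69.9] force frame [-0.51 -0.54 -2.49] tq [-0.17  0.55  0.01] q [-0.76  0.45  2.23  1.47  0.51 -2.3 ]
[296.54857347 185.01653379]
```

View pics/f.png

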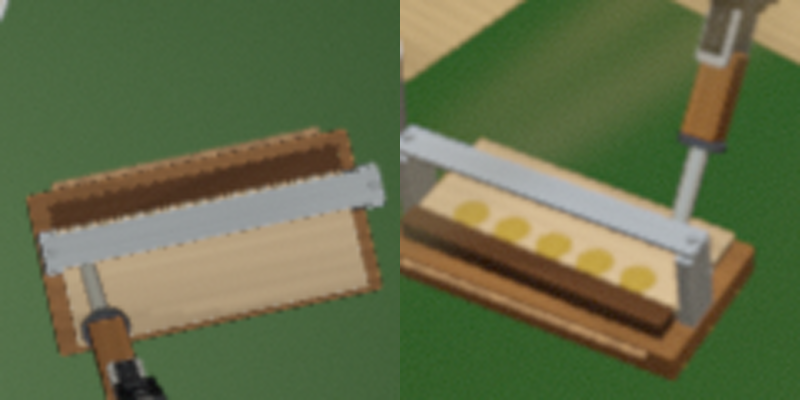

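The shank passes under the bridge's near edge at the seam's left end, clear of bar and post, but joint 6 sits at -2.3. I'll check the joint ranges along the stroke with a small kinematic fit.

```bash
cat > k.py <<'E'
from h import *
from scipy.optimize import least_squares
D=[([1.006,.528,1.434,0,1.181,-.178],[.235,.578,.191],None),([.21777,.56306,1.26471,0,1.31447,.1019],[.6256,.2522,.2285],[.665,.747,.002,.001]),
([-.89,.07,2.15,.85,.79,-1.66],[.4634,-.1121,.2651],[.603,.732,.245,.202])]
s=sensors.sense();D.append((list(s["q"]),list(s["tcp_pos"]),list(s["tool_rot"])))
def fk(q,k):
    h,a1,d,L2,L3,o3,L6,y0,d4=k
    Rz=lambda a:Ro.from_euler('z',a);Ry=lambda a:Ro.from_euler('y',a)
    A=Rz(q[0]);p=A.apply([a1,d,h]);B=A*Ry(q[1]);p=p+B.apply([0,0,L2]);C=B*Ry(q[2]);p=p+C.apply([o3,0,L3])
    E=C*Rz(q[3])*Ry(q[4])*Rz(q[5]+y0);return p+E.apply([0,0,L6]),E
def res(k,full=1):
    r=[]
    for q,p,o in D:
        P,E=fk(q,k);r+=list(P-p)
        if o is not None:r+=list(.2*(Ro.from_quat(o).inv()*E).as_rotvec())
    return np.r_[r,.002*(np.array(k)-[.15,0,.11,.4,.4,0,.25,0,0])]
b=min((least_squares(res,[.15,0,.11,.4,.4,0,.25,y,0]) for y in(0,1.57,3.14,-1.57)),key=lambda r:r.cost)
K=b.x
if __name__=="__main__":
    print(K.round(3),np.abs(b.fun[:21]).max())
    R=Ro.from_quat(D[3][2]);q=np.array(D[3][0])
    for yf in range(88,-96,-16):
        tip=F+yf/1e3*ey+[0,0,.046];g=tip-.081*R.as_matrix()[:,2]
        f=least_squares(lambda x:np.r_[fk(x,K)[0]-g,.2*(R.inv()*fk(x,K)[1]).as_rotvec()],q);q=f.x;print(yf,q.round(2),round(f.cost,8))
E
python3 k.py
```

```text
[ 0.278 -0.     0.111  0.586  0.394  0.114  0.336  1.57   0.   ] 0.0015765270007094823
88 [-0.71  0.52  2.22  1.62  0.49 -2.42] 0.0
72 [-0.74  0.52  2.19  1.56  0.5  -2.38] 0.0
56 [-0.77  0.53  2.17  1.5   0.52 -2.34] 0.0
40 [-0.79  0.53  2.14  1.45  0.53 -2.31] 0.0
24 [-0.82  0.54  2.12  1.4   0.54 -2.27] 0.0
8 [-0.84  0.54  2.09  1.35  0.56 -2.23] 0.0
-8 [-0.86  0.55  2.06  1.3   0.57 -2.2 ] 0.0
-24 [-0.88  0.56  2.04  1.26  0.59 -2.17] 0.0
-40 [-0.9   0.57  2.01  1.22  0.6  -2.14] 0.0
-56 [-0.91  0.57  1.98  1.18  0.62 -2.11] 0.0
-72 [-0.93  0.58  1.95  1.15  0.64 -2.08] 0.0
-88 [-0.94  0.59  1.92  1.11  0.65 -2.06] 0.0
```

>>> {"op": "move_arm", "data": {"targets": [{"dx":0.12,"dy":0.024,"dz":-0.17,"rx":0,"ry":0,"rz":0},{"dx":0.12,"dy":0.024,"dz":-0.17,"rx":0,"ry":0,"rz":0},{"dx":0.12,"dy":0.024,"dz":-0.17,"rx":0,"ry":0,"rz":0},{"dx":0.12,"dy":0.024,"dz":-0.17,"rx":0,"ry":0,"rz":0},{"dx":0.1,"dy":0.02,"dz":0,"rx":0,"ry":0,"rz":0},{"dx":0.1,"dy":0.02,"dz":0,"rx":0,"ry":0,"rz":0},{"dx":0,"dy":0,"dz":0,"rx":0,"ry":0,"rz":0},{"dx":0,"dy":0,"dz":0,"rx":0,"ry":0,"rz":0},{"dx":0,"dy":0,"dz":0,"rx":0,"ry":0,"rz":0},{"dx":0,"dy":0,"dz":0,"rx":0,"ry":0,"rz":0}]}}

```text
t: 11.65
tcp_pos: [0.5287, -0.1023, 0.1193]
tool_rot: [0.603, 0.732, 0.245, 0.202]
force: [0.3, -0.9, -1.5]
finger_gap: 0.239
gripper_force: 108.4
```

```bash
python3 -c "from h import *;rep()"
```

```text
t 11.65 tcp [ 0.5287 -0.1023  0.1193] zt frame [ 0.602 -0.   ] -0.799 yt [ 0.799 -0.   ] 
tip frame mm [ 0.1 87.1 54.6] force frame [ 0.08 -0.91 -1.46] tq [-0.14  0.55  0.  ] q [-0.72  0.5   2.21  1.57  0.49 -2.37]
```

>>> {"op": "move_arm", "data": {"targets": [{"dx":0,"dy":0,"dz":-0.03,"rx":0,"ry":0,"rz":0},{"dx":0,"dy":0,"dz":-0.03,"rx":0,"ry":0,"rz":0},{"dx":0,"dy":0,"dz":-0.03,"rx":0,"ry":0,"rz":0},{"dx":0,"dy":0,"dz":-0.03,"rx":0,"ry":0,"rz":0},{"dx":0,"dy":0,"dz":0,"rx":0,"ry":0,"rz":0},{"dx":0,"dy":0,"dz":0,"rx":0,"ry":0,"rz":0},{"dx":0,"dy":0,"dz":0,"rx":0,"ry":0,"rz":0},{"dx":0,"dy":0,"dz":0,"rx":0,"ry":0,"rz":0},{"dx":0,"dy":0,"dz":0,"rx":0,"ry":0,"rz":0},{"dx":0,"dy":0,"dz":0,"rx":0,"ry":0,"rz":0}]}}

```text
t: 12.9
tcp_pos: [0.5287, -0.1023, 0.1162]
tool_rot: [0.603, 0.732, 0.245, 0.202]
force: [0.5, 0.9, -1.8]
finger_gap: 0.245
gripper_force: 108.4
```

>>> {"op": "move_arm", "data": {"targets": [{"dx":0,"dy":0,"dz":-0.02,"rx":0,"ry":0,"rz":0},{"dx":0,"dy":0,"dz":-0.02,"rx":0,"ry":0,"rz":0},{"dx":0,"dy":0,"dz":-0.02,"rx":0,"ry":0,"rz":0},{"dx":0,"dy":0,"dz":0,"rx":0,"ry":0,"rz":0},{"dx":0,"dy":0,"dz":0,"rx":0,"ry":0,"rz":0},{"dx":0,"dy":0,"dz":0,"rx":0,"ry":0,"rz":0},{"dx":0,"dy":0,"dz":0,"rx":0,"ry":0,"rz":0},{"dx":0,"dy":0,"dz":0,"rx":0,"ry":0,"rz":0},{"dx":0,"dy":0,"dz":0,"rx":0,"ry":0,"rz":0},{"dx":0,"dy":0,"dz":0,"rx":0,"ry":0,"rz":0}]}}

```text
t: 14.15
tcp_pos: [0.5287, -0.1022, 0.1147]
tool_rot: [0.603, 0.732, 0.245, 0.202]
force: [0.6, -0.2, -1.4]
finger_gap: 0.243
gripper_force: 108.4
```

>>> {"op": "move_arm", "data": {"targets": [{"dx":0,"dy":0,"dz":-0.02,"rx":0,"ry":0,"rz":0},{"dx":0,"dy":0,"dz":-0.02,"rx":0,"ry":0,"rz":0},{"dx":0,"dy":0,"dz":-0.02,"rx":0,"ry":0,"rz":0},{"dx":0,"dy":0,"dz":0,"rx":0,"ry":0,"rz":0},{"dx":0,"dy":0,"dz":0,"rx":0,"ry":0,"rz":0},{"dx":0,"dy":0,"dz":0,"rx":0,"ry":0,"rz":0},{"dx":0,"dy":0,"dz":0,"rx":0,"ry":0,"rz":0},{"dx":0,"dy":0,"dz":0,"rx":0,"ry":0,"rz":0},{"dx":0,"dy":0,"dz":0,"rx":0,"ry":0,"rz":0},{"dx":0,"dy":0,"dz":0,"rx":0,"ry":0,"rz":0}]}}

```text
t: 15.4
tcp_pos: [0.5287, -0.1023, 0.1132]
tool_rot: [0.603, 0.732, 0.245, 0.202]
force: [0.7, 0.9, -1.5]
finger_gap: 0.239
gripper_force: 108.4
```

>>> {"op": "move_arm", "data": {"targets": [{"dx":0,"dy":0,"dz":-0.02,"rx":0,"ry":0,"rz":0},{"dx":0,"dy":0,"dz":-0.02,"rx":0,"ry":0,"rz":0},{"dx":0,"dy":0,"dz":-0.02,"rx":0,"ry":0,"rz":0},{"dx":0,"dy":0,"dz":0,"rx":0,"ry":0,"rz":0},{"dx":0,"dy":0,"dz":0,"rx":0,"ry":0,"rz":0},{"dx":0,"dy":0,"dz":0,"rx":0,"ry":0,"rz":0},{"dx":0,"dy":0,"dz":0,"rx":0,"ry":0,"rz":0},{"dx":0,"dy":0,"dz":0,"rx":0,"ry":0,"rz":0},{"dx":0,"dy":0,"dz":0,"rx":0,"ry":0,"rz":0},{"dx":0,"dy":0,"dz":0,"rx":0,"ry":0,"rz":0}]}}

```text
t: 16.65
tcp_pos: [0.5287, -0.1023, 0.1117]
tool_rot: [0.603, 0.732, 0.245, 0.202]
force: [0.3, 0.4, -2.8]
finger_gap: 0.239
gripper_force: 108.4
```

>>> {"op": "move_arm", "data": {"targets": [{"dx":0,"dy":0,"dz":-0.02,"rx":0,"ry":0,"rz":0},{"dx":0,"dy":0,"dz":-0.02,"rx":0,"ry":0,"rz":0},{"dx":0,"dy":0,"dz":-0.02,"rx":0,"ry":0,"rz":0},{"dx":0,"dy":0,"dz":0,"rx":0,"ry":0,"rz":0},{"dx":0,"dy":0,"dz":0,"rx":0,"ry":0,"rz":0},{"dx":0,"dy":0,"dz":0,"rx":0,"ry":0,"rz":0},{"dx":0,"dy":0,"dz":0,"rx":0,"ry":0,"rz":0},{"dx":0,"dy":0,"dz":0,"rx":0,"ry":0,"rz":0},{"dx":0,"dy":0,"dz":0,"rx":0,"ry":0,"rz":0},{"dx":0,"dy":0,"dz":0,"rx":0,"ry":0,"rz":0}]}}

```text
t: 17.9
tcp_pos: [0.5287, -0.1023, 0.1102]
tool_rot: [0.603, 0.732, 0.245, 0.202]
force: [1.3, -0.0, -1.8]
finger_gap: 0.24
gripper_force: 108.4
```

>>> {"op": "move_arm", "data": {"targets": [{"dx":0,"dy":0,"dz":-0.02,"rx":0,"ry":0,"rz":0},{"dx":0,"dy":0,"dz":-0.02,"rx":0,"ry":0,"rz":0},{"dx":0,"dy":0,"dz":-0.02,"rx":0,"ry":0,"rz":0},{"dx":0,"dy":0,"dz":0,"rx":0,"ry":0,"rz":0},{"dx":0,"dy":0,"dz":0,"rx":0,"ry":0,"rz":0},{"dx":0,"dy":0,"dz":0,"rx":0,"ry":0,"rz":0},{"dx":0,"dy":0,"dz":0,"rx":0,"ry":0,"rz":0},{"dx":0,"dy":0,"dz":0,"rx":0,"ry":0,"rz":0},{"dx":0,"dy":0,"dz":0,"rx":0,"ry":0,"rz":0},{"dx":0,"dy":0,"dz":0,"rx":0,"ry":0,"rz":0}]}}

```text
t: 19.15
tcp_pos: [0.5287, -0.1023, 0.1087]
tool_rot: [0.603, 0.732, 0.245, 0.202]
force: [1.3, -0.8, -1.8]
finger_gap: 0.238
gripper_force: 108.4
```

>>> {"op": "move_arm", "data": {"targets": [{"dx":0,"dy":0,"dz":-0.02,"rx":0,"ry":0,"rz":0},{"dx":0,"dy":0,"dz":-0.02,"rx":0,"ry":0,"rz":0},{"dx":0,"dy":0,"dz":-0.02,"rx":0,"ry":0,"rz":0},{"dx":0,"dy":0,"dz":0,"rx":0,"ry":0,"rz":0},{"dx":0,"dy":0,"dz":0,"rx":0,"ry":0,"rz":0},{"dx":0,"dy":0,"dz":0,"rx":0,"ry":0,"rz":0},{"dx":0,"dy":0,"dz":0,"rx":0,"ry":0,"rz":0},{"dx":0,"dy":0,"dz":0,"rx":0,"ry":0,"rz":0},{"dx":0,"dy":0,"dz":0,"rx":0,"ry":0,"rz":0},{"dx":0,"dy":0,"dz":0,"rx":0,"ry":0,"rz":0}]}}

```text
t: 20.4
tcp_pos: [0.5287, -0.1023, 0.1072]
tool_rot: [0.603, 0.732, 0.245, 0.202]
force: [-0.7, -0.8, -2.2]
finger_gap: 0.242
gripper_force: 108.4
```

>>> {"op": "move_arm", "data": {"targets": [{"dx":0,"dy":0,"dz":-0.02,"rx":0,"ry":0,"rz":0},{"dx":0,"dy":0,"dz":-0.02,"rx":0,"ry":0,"rz":0},{"dx":0,"dy":0,"dz":-0.02,"rx":0,"ry":0,"rz":0},{"dx":0,"dy":0,"dz":0,"rx":0,"ry":0,"rz":0},{"dx":0,"dy":0,"dz":0,"rx":0,"ry":0,"rz":0},{"dx":0,"dy":0,"dz":0,"rx":0,"ry":0,"rz":0},{"dx":0,"dy":0,"dz":0,"rx":0,"ry":0,"rz":0},{"dx":0,"dy":0,"dz":0,"rx":0,"ry":0,"rz":0},{"dx":0,"dy":0,"dz":0,"rx":0,"ry":0,"rz":0},{"dx":0,"dy":0,"dz":0,"rx":0,"ry":0,"rz":0}]}}

```text
t: 21.65
tcp_pos: [0.5287, -0.1023, 0.1057]
tool_rot: [0.603, 0.732, 0.245, 0.202]
force: [0.3, -0.1, -1.5]
finger_gap: 0.242
gripper_force: 108.6
```

>>> {"op": "move_arm", "data": {"targets": [{"dx":0,"dy":0,"dz":-0.02,"rx":0,"ry":0,"rz":0},{"dx":0,"dy":0,"dz":-0.02,"rx":0,"ry":0,"rz":0},{"dx":0,"dy":0,"dz":-0.02,"rx":0,"ry":0,"rz":0},{"dx":0,"dy":0,"dz":0,"rx":0,"ry":0,"rz":0},{"dx":0,"dy":0,"dz":0,"rx":0,"ry":0,"rz":0},{"dx":0,"dy":0,"dz":0,"rx":0,"ry":0,"rz":0},{"dx":0,"dy":0,"dz":0,"rx":0,"ry":0,"rz":0},{"dx":0,"dy":0,"dz":0,"rx":0,"ry":0,"rz":0},{"dx":0,"dy":0,"dz":0,"rx":0,"ry":0,"rz":0},{"dx":0,"dy":0,"dz":0,"rx":0,"ry":0,"rz":0}]}}

```text
t: 22.9
tcp_pos: [0.5287, -0.1022, 0.1048]
tool_rot: [0.603, 0.731, 0.245, 0.202]
force: [-4.3, 0.1, 7.0]
finger_gap: 0.243
gripper_force: 109.9
```

Run:
```python
from h import *
tip=rep();t=cams.snapshot("top")[:,:,::-1];s=cams.snapshot("scene")[:,:,::-1]
c=lambda im,x,y:cv2.resize(im[y:y+80,x:x+80],(400,400),interpolation=cv2.INTER_CUBIC)
cv2.imwrite("pics/f2.png",np.hstack([c(t,340,230),c(s,250,150)]))
print(proj("scene",tip),proj("top",tip))
```

```text
t 22.9 tcp [ 0.5287 -0.1022  0.1048] zt frame [ 0.602 -0.   ] -0.798 yt [ 0.798 -0.001] 
tip frame mm [ 0.2 87.1 40.2] force frame [-4.16  0.88  7.05] tq [-0.05  0.17 -0.03] q [-0.72  0.54  2.22  1.67  0.5  -2.48]
[293.01706308 199.20211536] [364.34459654 273.19078893]
```

View pics/f2.png

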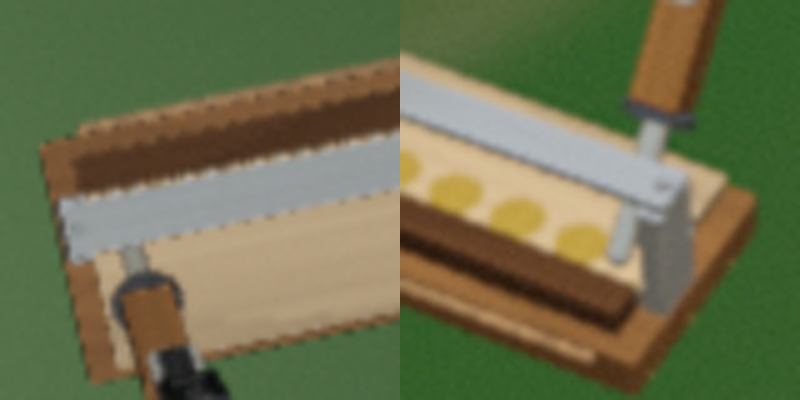

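Contact: about 9 N down, the tip sitting on the seam 20 mm beyond the end stud and on the stud line. The board is low at this end. Starting the stroke.

>>> {"op": "move_arm", "data": {"targets": [{"dx":0.009,"dy":-0.047,"dz":0.001,"rx":0,"ry":0,"rz":0},{"dx":0.009,"dy":-0.047,"dz":0.001,"rx":0,"ry":0,"rz":0},{"dx":0.009,"dy":-0.047,"dz":0.001,"rx":0,"ry":0,"rz":0},{"dx":0.009,"dy":-0.047,"dz":0.001,"rx":0,"ry":0,"rz":0},{"dx":0.009,"dy":-0.047,"dz":0.001,"rx":0,"ry":0,"rz":0},{"dx":0.009,"dy":-0.047,"dz":0.001,"rx":0,"ry":0,"rz":0},{"dx":0.009,"dy":-0.047,"dz":0.001,"rx":0,"ry":0,"rz":0},{"dx":0.009,"dy":-0.047,"dz":0.001,"rx":0,"ry":0,"rz":0},{"dx":0.009,"dy":-0.047,"dz":0.001,"rx":0,"ry":0,"rz":0},{"dx":0.009,"dy":-0.047,"dz":0.001,"rx":0,"ry":0,"rz":0}]}}

```text
t: 24.25
tcp_pos: [0.5312, -0.1135, 0.1046]
tool_rot: [0.603, 0.732, 0.245, 0.202]
force: [0.5, 4.1, 3.0]
finger_gap: 0.238
gripper_force: 108.9
```

>>> {"op": "move_arm", "data": {"targets": [{"dx":0.009,"dy":-0.047,"dz":-0.008,"rx":0,"ry":0,"rz":0},{"dx":0.009,"dy":-0.047,"dz":-0.006,"rx":0,"ry":0,"rz":0},{"dx":0.009,"dy":-0.047,"dz":0,"rx":0,"ry":0,"rz":0},{"dx":0.009,"dy":-0.047,"dz":0,"rx":0,"ry":0,"rz":0},{"dx":0.009,"dy":-0.047,"dz":0,"rx":0,"ry":0,"rz":0},{"dx":0.009,"dy":-0.047,"dz":0,"rx":0,"ry":0,"rz":0},{"dx":0.009,"dy":-0.047,"dz":0,"rx":0,"ry":0,"rz":0},{"dx":0.009,"dy":-0.047,"dz":0,"rx":0,"ry":0,"rz":0},{"dx":0.009,"dy":-0.047,"dz":0,"rx":0,"ry":0,"rz":0},{"dx":0.009,"dy":-0.047,"dz":0,"rx":0,"ry":0,"rz":0}]}}

```text
t: 25.5
tcp_pos: [0.5331, -0.1243, 0.1044]
tool_rot: [0.603, 0.732, 0.246, 0.201]
force: [-0.9, 5.4, 4.8]
finger_gap: 0.238
gripper_force: 109.3
```

```bash
python3 -c "from h import *;rep()"
```

```text
t 25.5 tcp [ 0.5331 -0.1243  0.1044] zt frame [0.603 0.003] -0.798 yt [ 0.798 -0.   ] 
tip frame mm [ 0.4 64.8 39.8] force frame [0.17 5.45 4.77] tq [ 1.48 -0.53  0.93] q [-0.76  0.54  2.19  1.58  0.51 -2.42]
```

>>> {"op": "move_arm", "data": {"targets": [{"dx":0.009,"dy":-0.047,"dz":-0.006,"rx":0,"ry":0,"rz":0},{"dx":0.009,"dy":-0.047,"dz":0,"rx":0,"ry":0,"rz":0},{"dx":0.009,"dy":-0.047,"dz":0,"rx":0,"ry":0,"rz":0},{"dx":0.009,"dy":-0.047,"dz":0,"rx":0,"ry":0,"rz":0},{"dx":0.009,"dy":-0.047,"dz":0,"rx":0,"ry":0,"rz":0},{"dx":0.009,"dy":-0.047,"dz":0,"rx":0,"ry":0,"rz":0},{"dx":0.009,"dy":-0.047,"dz":0,"rx":0,"ry":0,"rz":0},{"dx":0.009,"dy":-0.047,"dz":0,"rx":0,"ry":0,"rz":0},{"dx":0.009,"dy":-0.047,"dz":0,"rx":0,"ry":0,"rz":0},{"dx":0.009,"dy":-0.047,"dz":0,"rx":0,"ry":0,"rz":0}]}}

```text
t: 26.75
tcp_pos: [0.5358, -0.1367, 0.1046]
tool_rot: [0.603, 0.732, 0.246, 0.202]
force: [-0.3, 4.4, 6.0]
finger_gap: 0.24
gripper_force: 109.4
```

```bash
cat > l.py <<'E'
from h import *
tip=rep();t=cams.snapshot("top")[:,:,::-1];s=cams.snapshot("scene")[:,:,::-1]
c=lambda im,x,y:cv2.resize(im[y:y+80,x:x+80],(400,400),interpolation=cv2.INTER_CUBIC)
import sys;cv2.imwrite(f"pics/{sys.argv[1]}.png",np.hstack([c(t,340,230),c(s,235,150)]))
d=cv2.absdiff(s,cv2.imread("pics/scene0.png")).max(2);u,v=proj("scene",tip).astype(int);y,x=np.where(d[v-8:v+12,u-14:u+15]>30)
print("pred",u,v);[print(v-8+r,(u-14+x[y==r]).tolist()) for r in sorted(set(y))]
E
python3 l.py s1
```

```text
t 26.75 tcp [ 0.5358 -0.1367  0.1046] zt frame [0.603 0.002] -0.798 yt [ 0.798 -0.   ] 
tip frame mm [ 0.7 52.1 40. ] force frame [0.59 4.39 6.02] tq [ 1.42 -0.66  0.89] q [-0.78  0.55  2.17  1.53  0.52 -2.39]
pred 279 194
186 [283, 284]
187 [282, 283, 284, 285, 286, 287]
188 [282, 283, 284, 285, 286, 287]
189 [282, 283, 284, 285, 286]
190 [282, 283, 284, 285, 286]
191 [281, 282, 283, 284, 285, 286]
192 [281, 282, 283, 284, 285]
193 [281, 282, 283, 284, 285]
194 [281, 282, 283, 284, 285]
195 [280, 281, 282, 283, 284, 285, 286, 287, 288, 289]
196 [280, 281, 282, 283, 284, 285, 286, 287, 288, 289, 290]
197 [280, 281, 282, 283, 284, 285, 286, 287, 288, 289, 290, 291]
198 [281, 282, 283, 284, 285, 286, 287, 288, 289, 290, 291]
199 [281, 282, 283, 284, 285, 286, 287, 288, 289, 290, 291]
200 [281, 282, 283, 284, 285, 286, 287, 288, 289, 290, 291]
201 [282, 283, 284, 285, 286, 287, 288, 289, 290]
202 [284, 285, 286, 287, 288]
```

View pics/s1.png

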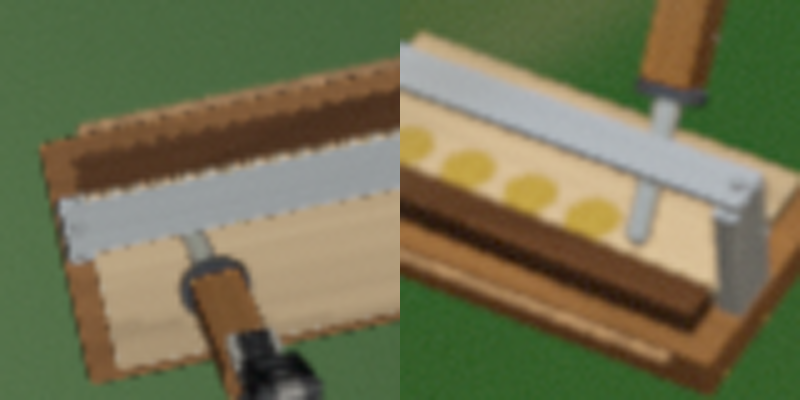

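Only four studs still show; the first (image x≈285) is pressed flush, and the tip is at (283,197), lagging about 9 mm from swivel. Continuing.

>>> {"op": "move_arm", "data": {"targets": [{"dx":0.012,"dy":-0.063,"dz":-0.004,"rx":0,"ry":0,"rz":0},{"dx":0.012,"dy":-0.063,"dz":0,"rx":0,"ry":0,"rz":0},{"dx":0.012,"dy":-0.063,"dz":0,"rx":0,"ry":0,"rz":0},{"dx":0.012,"dy":-0.063,"dz":0,"rx":0,"ry":0,"rz":0},{"dx":0.012,"dy":-0.063,"dz":0,"rx":0,"ry":0,"rz":0},{"dx":0.012,"dy":-0.063,"dz":0,"rx":0,"ry":0,"rz":0},{"dx":0.012,"dy":-0.063,"dz":0,"rx":0,"ry":0,"rz":0},{"dx":0.012,"dy":-0.063,"dz":0,"rx":0,"ry":0,"rz":0},{"dx":0.012,"dy":-0.063,"dz":0,"rx":0,"ry":0,"rz":0},{"dx":0.012,"dy":-0.063,"dz":0,"rx":0,"ry":0,"rz":0}]}}

```text
t: 28.1
tcp_pos: [0.5386, -0.1507, 0.1046]
tool_rot: [0.602, 0.732, 0.247, 0.201]
force: [-0.7, 8.4, 5.7]
finger_gap: 0.241
gripper_force: 109.3
```

>>> {"op": "move_arm", "data": {"targets": [{"dx":0.012,"dy":-0.063,"dz":0,"rx":0,"ry":0,"rz":0},{"dx":0.012,"dy":-0.063,"dz":0,"rx":0,"ry":0,"rz":0},{"dx":0.012,"dy":-0.063,"dz":0,"rx":0,"ry":0,"rz":0},{"dx":0.012,"dy":-0.063,"dz":0,"rx":0,"ry":0,"rz":0},{"dx":0.012,"dy":-0.063,"dz":0,"rx":0,"ry":0,"rz":0},{"dx":0.012,"dy":-0.063,"dz":0,"rx":0,"ry":0,"rz":0},{"dx":0.012,"dy":-0.063,"dz":0,"rx":0,"ry":0,"rz":0},{"dx":0.012,"dy":-0.063,"dz":0,"rx":0,"ry":0,"rz":0},{"dx":0.012,"dy":-0.063,"dz":0,"rx":0,"ry":0,"rz":0},{"dx":0.012,"dy":-0.063,"dz":0,"rx":0,"ry":0,"rz":0}]}}

```text
t: 29.35
tcp_pos: [0.5418, -0.1703, 0.104]
tool_rot: [0.604, 0.731, 0.244, 0.202]
force: [-0.1, 2.4, 2.1]
finger_gap: 0.236
gripper_force: 107.9
```

```bash
cat > m.py <<'E'
from h import *
tip=rep();s=cams.snapshot("scene")[:,:,::-1]
d=cv2.absdiff(s,cv2.imread("pics/scene0.png")).max(2);u,v=proj("scene",tip).astype(int)
h=cv2.cvtColor(s,cv2.COLOR_BGR2HSV)
g=((h[:,:,1]<60)&(d>25));y,x=np.where(g[v-6:v+14,u-14:u+15]);print("pred",u,v,"grey rows",[(v-6+r,round((u-14+x[y==r]).mean(),1),(y==r).sum()) for r in sorted(set(y))])
k=((h[:,:,0]>20)&(h[:,:,0]<32)&(h[:,:,1]>140)&(h[:,:,2]>100)).astype(np.uint8);z=np.zeros_like(k);z[145:225,205:325]=k[145:225,205:325]
n,l,st,ce=cv2.connectedComponentsWithStats(z);print("studs",[st[i].tolist() for i in range(1,n) if st[i,4]>4])
E
python3 m.py
```

```text
t 29.35 tcp [ 0.5418 -0.1703  0.104 ] zt frame [ 0.601 -0.002] -0.799 yt [ 0.799 -0.   ] 
tip frame mm [ 0.  17.7 39.2] force frame [0.39 2.33 2.14] tq [ 0.54 -0.15  0.41] q [-0.82  0.56  2.12  1.42  0.54 -2.31]
pred 267 189 grey rows [(np.int64(183), np.float64(273.5), np.int64(6)), (np.int64(184), np.float64(273.0), np.int64(5)), (np.int64(185), np.float64(273.0), np.int64(5)), (np.int64(186), np.float64(273.0), np.int64(5)), (np.int64(187), np.float64(272.5), np.int64(6)), (np.int64(188), np.float64(272.0), np.int64(5)), (np.int64(189), np.float64(272.0), np.int64(5)), (np.int64(190), np.float64(272.0), np.int64(5)), (np.int64(191), np.float64(272.0), np.int64(5)), (np.int64(192), np.float64(271.0), np.int64(5)), (np.int64(193), np.float64(271.5), np.int64(4)), (np.int64(194), np.float64(271.5), np.int64(2))]
studs [[232, 176, 9, 7, 43], [244, 181, 9, 7, 46], [256, 186, 10, 7, 49]]
```

>>> {"op": "move_arm", "data": {"targets": [{"dx":0.006,"dy":-0.03,"dz":-0.007,"rx":0,"ry":0,"rz":0},{"dx":0.006,"dy":-0.03,"dz":-0.007,"rx":0,"ry":0,"rz":0},{"dx":0.006,"dy":-0.03,"dz":-0.005,"rx":0,"ry":0,"rz":0},{"dx":0.006,"dy":-0.03,"dz":0,"rx":0,"ry":0,"rz":0},{"dx":0.006,"dy":-0.03,"dz":0,"rx":0,"ry":0,"rz":0},{"dx":0.006,"dy":-0.03,"dz":0,"rx":0,"ry":0,"rz":0},{"dx":0.006,"dy":-0.03,"dz":0,"rx":0,"ry":0,"rz":0},{"dx":0.006,"dy":-0.03,"dz":0,"rx":0,"ry":0,"rz":0},{"dx":0.006,"dy":-0.03,"dz":0,"rx":0,"ry":0,"rz":0},{"dx":0.006,"dy":-0.03,"dz":0,"rx":0,"ry":0,"rz":0}]}}

```text
t: 30.65
tcp_pos: [0.543, -0.1764, 0.1034]
tool_rot: [0.603, 0.732, 0.245, 0.202]
force: [-0.3, 4.1, 3.5]
finger_gap: 0.238
gripper_force: 108.2
```

```bash
python3 m.py
```

```text
t 30.65 tcp [ 0.543  -0.1764  0.1034] zt frame [0.602 0.   ] -0.799 yt [ 0.799 -0.   ] 
tip frame mm [ 0.1 11.6 38.7] force frame [0.45 4.05 3.52] tq [ 1.03 -0.36  0.61] q [-0.83  0.56  2.1   1.4   0.55 -2.29]
pred 264 188 grey rows [(np.int64(182), np.float64(271.5), np.int64(4)), (np.int64(183), np.float64(271.5), np.int64(4)), (np.int64(184), np.float64(271.0), np.int64(5)), (np.int64(185), np.float64(271.0), np.int64(5)), (np.int64(186), np.float64(271.0), np.int64(5)), (np.int64(187), np.float64(271.0), np.int64(5)), (np.int64(188), np.float64(271.0), np.int64(5)), (np.int64(189), np.float64(270.0), np.int64(5)), (np.int64(190), np.float64(270.0), np.int64(5)), (np.int64(191), np.float64(270.0), np.int64(5)), (np.int64(192), np.float64(270.0), np.int64(5)), (np.int64(193), np.float64(269.5), np.int64(4))]
studs [[232, 176, 9, 7, 43], [244, 181, 9, 6, 45], [256, 186, 10, 6, 48]]
```

>>> {"op": "move_arm", "data": {"targets": [{"dx":0.012,"dy":-0.063,"dz":-0.006,"rx":0,"ry":0,"rz":0},{"dx":0.012,"dy":-0.063,"dz":-0.006,"rx":0,"ry":0,"rz":0},{"dx":0.012,"dy":-0.063,"dz":-0.002,"rx":0,"ry":0,"rz":0},{"dx":0.012,"dy":-0.063,"dz":-0.002,"rx":0,"ry":0,"rz":0},{"dx":0.012,"dy":-0.063,"dz":-0.002,"rx":0,"ry":0,"rz":0},{"dx":0.012,"dy":-0.063,"dz":-0.002,"rx":0,"ry":0,"rz":0},{"dx":0.012,"dy":-0.063,"dz":-0.002,"rx":0,"ry":0,"rz":0},{"dx":0.012,"dy":-0.063,"dz":-0.002,"rx":0,"ry":0,"rz":0},{"dx":0.012,"dy":-0.063,"dz":-0.002,"rx":0,"ry":0,"rz":0},{"dx":0.012,"dy":-0.063,"dz":-0.002,"rx":0,"ry":0,"rz":0}], "newtons": 120}}

```text
t: 31.95
tcp_pos: [0.5461, -0.1917, 0.1029]
tool_rot: [0.603, 0.732, 0.245, 0.202]
force: [-0.6, 5.3, 6.1]
finger_gap: 0.233
gripper_force: 121.1
```

```bash
python3 l.py s2
```

```text
t 31.95 tcp [ 0.5461 -0.1917  0.1029] zt frame [0.602 0.001] -0.798 yt [ 0.798 -0.   ] 
tip frame mm [ 0.2 -3.9 38.3] force frame [0.38 5.36 6.08] tq [ 1.44 -0.64  0.9 ] q [-0.86  0.57  2.08  1.35  0.56 -2.26]
pred 259 186
180 [265, 266, 267]
181 [265, 266, 267, 268, 269]
182 [264, 265, 266, 267, 268, 269]
183 [264, 265, 266, 267, 268]
184 [264, 265, 266, 267, 268]
185 [264, 265, 266, 267, 268]
186 [263, 264, 265, 266, 267, 268]
187 [263, 264, 265, 266, 267, 268]
188 [263, 264, 265, 266, 267]
189 [262, 263, 264, 265, 266, 267, 273]
190 [262, 263, 264, 265, 266, 267, 270, 271, 272, 273]
191 [263, 264, 265, 266, 267, 269, 270, 271, 272, 273]
192 [264, 265, 266, 268, 269, 270, 271, 272, 273]
193 [268, 269, 270, 271, 272, 273]
194 [268, 269, 270, 271, 272, 273]
195 [268, 269, 270, 271, 272, 273]
196 [269, 270, 271, 272, 273]
197 [272, 273]
```

View pics/s2.png

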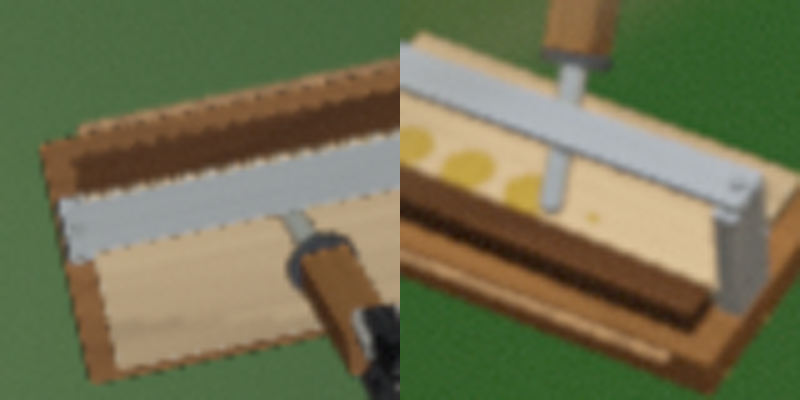

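The next stud left a tiny brass speck at crop (592,217), so the tip is drifting about 3 mm to the rail side. I'm shifting back about 4 mm towards -x and correcting the heading.

>>> {"op": "move_arm", "data": {"targets": [{"dx":-0.028,"dy":-0.025,"dz":-0.002,"rx":0,"ry":0,"rz":0},{"dx":-0.028,"dy":-0.025,"dz":-0.002,"rx":0,"ry":0,"rz":0},{"dx":-0.028,"dy":-0.025,"dz":-0.002,"rx":0,"ry":0,"rz":0},{"dx":-0.028,"dy":-0.025,"dz":-0.002,"rx":0,"ry":0,"rz":0},{"dx":-0.028,"dy":-0.025,"dz":-0.002,"rx":0,"ry":0,"rz":0},{"dx":0.009,"dy":-0.055,"dz":-0.001,"rx":0,"ry":0,"rz":0},{"dx":0.009,"dy":-0.055,"dz":-0.001,"rx":0,"ry":0,"rz":0},{"dx":0.009,"dy":-0.055,"dz":-0.001,"rx":0,"ry":0,"rz":0},{"dx":0.009,"dy":-0.055,"dz":-0.001,"rx":0,"ry":0,"rz":0},{"dx":0.009,"dy":-0.055,"dz":-0.001,"rx":0,"ry":0,"rz":0}]}}

```text
t: 33.3
tcp_pos: [0.5437, -0.2022, 0.1023]
tool_rot: [0.603, 0.732, 0.245, 0.202]
force: [0.1, 3.7, 3.0]
finger_gap: 0.233
gripper_force: 120.5
```

```bash
python3 m.py
```

```text
t 33.3 tcp [ 0.5437 -0.2022  0.1023] zt frame [0.602 0.   ] -0.799 yt [ 0.799 -0.   ] 
tip frame mm [ -4.2 -13.8  37.6] force frame [0.77 3.58 3.01] tq [ 1.23 -0.54  0.74] q [-0.88  0.57  2.07  1.33  0.57 -2.25]
pred 256 184 grey rows [(np.int64(179), np.float64(264.0), np.int64(3)), (np.int64(180), np.float64(265.0), np.int64(5)), (np.int64(181), np.float64(264.5), np.int64(6)), (np.int64(182), np.float64(264.0), np.int64(5)), (np.int64(183), np.float64(264.0), np.int64(5)), (np.int64(184), np.float64(264.0), np.int64(5)), (np.int64(185), np.float64(264.0), np.int64(5)), (np.int64(186), np.float64(264.0), np.int64(5)), (np.int64(187), np.float64(264.0), np.int64(5)), (np.int64(188), np.float64(263.5), np.int64(4)), (np.int64(189), np.float64(263.5), np.int64(4))]
studs [[232, 176, 9, 7, 42], [244, 181, 9, 7, 46]]
```

>>> {"op": "move_arm", "data": {"targets": [{"dx":0.003,"dy":-0.016,"dz":0,"rx":-0.013,"ry":-0.0025,"rz":-0.01},{"dx":0.003,"dy":-0.016,"dz":0,"rx":-0.013,"ry":-0.0025,"rz":-0.01},{"dx":0.003,"dy":-0.016,"dz":0,"rx":-0.013,"ry":-0.0025,"rz":-0.01},{"dx":0.003,"dy":-0.016,"dz":0.001,"rx":-0.013,"ry":-0.0025,"rz":-0.01},{"dx":0.003,"dy":-0.016,"dz":0.002,"rx":-0.013,"ry":-0.0025,"rz":-0.01},{"dx":0.003,"dy":-0.016,"dz":0.002,"rx":-0.013,"ry":-0.0025,"rz":-0.01},{"dx":0.003,"dy":-0.016,"dz":0.002,"rx":-0.013,"ry":-0.0025,"rz":-0.01},{"dx":0.003,"dy":-0.016,"dz":0.002,"rx":-0.013,"ry":-0.0025,"rz":-0.01},{"dx":0.003,"dy":-0.016,"dz":0.002,"rx":-0.013,"ry":-0.0025,"rz":-0.01},{"dx":0.003,"dy":-0.016,"dz":0.002,"rx":-0.013,"ry":-0.0025,"rz":-0.01}]}}

```text
t: 34.6
tcp_pos: [0.5445, -0.2067, 0.1028]
tool_rot: [0.614, 0.722, 0.218, 0.234]
force: [-1.8, 2.9, 2.8]
finger_gap: 0.236
gripper_force: 118.5
```

```bash
python3 m.py
```

```text
t 34.6 tcp [ 0.5445 -0.2067  0.1028] zt frame [ 0.599 -0.088] -0.796 yt [ 0.799 -0.   ] 
tip frame mm [ -4.5 -25.5  38.3] force frame [-1.17  3.21  2.76] tq [ 0.88 -0.21  0.64] q [-0.84  0.56  2.11  1.54  0.49 -2.42]
pred 252 182 grey rows [(np.int64(178), np.float64(261.0), np.int64(3)), (np.int64(179), np.float64(262.0), np.int64(5)), (np.int64(180), np.float64(261.0), np.int64(5)), (np.int64(181), np.float64(261.0), np.int64(5)), (np.int64(182), np.float64(261.0), np.int64(5)), (np.int64(183), np.float64(261.0), np.int64(5)), (np.int64(184), np.float64(261.0), np.int64(5)), (np.int64(185), np.float64(260.0), np.int64(5)), (np.int64(186), np.float64(260.0), np.int64(5)), (np.int64(187), np.float64(260.0), np.int64(5)), (np.int64(188), np.float64(260.0), np.int64(5)), (np.int64(189), np.float64(260.0), np.int64(3))]
studs [[232, 176, 9, 7, 45], [244, 181, 9, 7, 46]]
```

>>> {"op": "move_arm", "data": {"targets": [{"dx":0,"dy":0,"dz":-0.006,"rx":0,"ry":0,"rz":0},{"dx":0.002,"dy":-0.01,"dz":-0.006,"rx":0,"ry":0,"rz":0},{"dx":0.004,"dy":-0.024,"dz":0,"rx":-0.013,"ry":-0.0025,"rz":-0.01},{"dx":0.004,"dy":-0.024,"dz":0,"rx":-0.013,"ry":-0.0025,"rz":-0.01},{"dx":0.004,"dy":-0.024,"dz":0,"rx":-0.013,"ry":-0.0025,"rz":-0.01},{"dx":0.004,"dy":-0.024,"dz":0,"rx":-0.013,"ry":-0.0025,"rz":-0.01},{"dx":0.004,"dy":-0.024,"dz":0,"rx":-0.013,"ry":-0.0025,"rz":-0.01},{"dx":0.004,"dy":-0.024,"dz":0,"rx":-0.013,"ry":-0.0025,"rz":-0.01},{"dx":0.004,"dy":-0.024,"dz":0,"rx":-0.013,"ry":-0.0025,"rz":-0.01},{"dx":0.004,"dy":-0.024,"dz":0,"rx":-0.013,"ry":-0.0025,"rz":-0.01}]}}

```text
t: 35.9
tcp_pos: [0.5454, -0.2108, 0.1027]
tool_rot: [0.62, 0.714, 0.197, 0.258]
force: [-1.2, 3.3, 4.8]
finger_gap: 0.23
gripper_force: 118.4
```

```bash
python3 m.py
```

```text
t 35.9 tcp [ 0.5454 -0.2108  0.1027] zt frame [ 0.595 -0.155] -0.789 yt [0.798 0.   ] 
tip frame mm [ -4.7 -35.2  38.9] force frame [-0.53  3.44  4.84] tq [ 0.87 -0.58  0.61] q [-0.81  0.57  2.14  1.75  0.44 -2.6 ]
pred 249 181 grey rows [(np.int64(177), np.float64(259.0), np.int64(1)), (np.int64(178), np.float64(260.0), np.int64(5)), (np.int64(179), np.float64(260.0), np.int64(5)), (np.int64(180), np.float64(260.0), np.int64(5)), (np.int64(181), np.float64(259.0), np.int64(5)), (np.int64(182), np.float64(259.0), np.int64(5)), (np.int64(183), np.float64(259.0), np.int64(5)), (np.int64(184), np.float64(258.5), np.int64(4)), (np.int64(185), np.float64(258.0), np.int64(5)), (np.int64(186), np.float64(258.0), np.int64(5)), (np.int64(187), np.float64(258.0), np.int64(5)), (np.int64(188), np.float64(257.5), np.int64(4))]
studs [[232, 176, 9, 7, 42], [244, 181, 9, 7, 47]]
```

>>> {"op": "move_arm", "data": {"targets": [{"dx":0.012,"dy":-0.071,"dz":-0.005,"rx":0,"ry":0,"rz":0},{"dx":0.012,"dy":-0.071,"dz":-0.005,"rx":0,"ry":0,"rz":0},{"dx":0.012,"dy":-0.071,"dz":-0.002,"rx":0,"ry":0,"rz":0},{"dx":0.012,"dy":-0.071,"dz":-0.002,"rx":0,"ry":0,"rz":0},{"dx":0.012,"dy":-0.071,"dz":-0.002,"rx":0,"ry":0,"rz":0},{"dx":0.012,"dy":-0.071,"dz":-0.002,"rx":0,"ry":0,"rz":0},{"dx":0.012,"dy":-0.071,"dz":-0.002,"rx":0,"ry":0,"rz":0},{"dx":0.012,"dy":-0.071,"dz":-0.002,"rx":0,"ry":0,"rz":0},{"dx":0.012,"dy":-0.071,"dz":-0.002,"rx":0,"ry":0,"rz":0},{"dx":0.012,"dy":-0.071,"dz":-0.002,"rx":0,"ry":0,"rz":0}]}}

```text
t: 37.2
tcp_pos: [0.5488, -0.228, 0.1022]
tool_rot: [0.62, 0.714, 0.198, 0.258]
force: [-1.2, 5.5, 6.4]
finger_gap: 0.234
gripper_force: 118.6
```

```bash
python3 l.py s3; python3 m.py|tail -1
```

```text
t 37.2 tcp [ 0.5488 -0.228   0.1022] zt frame [ 0.596 -0.154] -0.788 yt [0.797 0.   ] 
tip frame mm [ -4.6 -52.6  38.4] force frame [-0.12  5.62  6.42] tq [ 1.47 -0.79  1.02] q [-0.84  0.57  2.11  1.67  0.45 -2.55]
pred 243 179
176 [253, 254, 255, 256]
177 [253, 254, 255, 256, 257]
178 [252, 253, 254, 255, 256, 257]
179 [252, 253, 254, 255, 256, 257]
180 [252, 253, 254, 255, 256]
181 [251, 252, 253, 254, 255, 256]
182 [251, 252, 253, 254, 255, 256]
183 [251, 252, 253, 254, 255, 256]
184 [250, 251, 252, 253, 254, 255]
185 [250, 251, 252, 253, 254, 255]
186 [252, 253, 254, 255, 257]
187 [252, 253, 254, 256, 257]
188 [256, 257]
189 [255, 256, 257]
190 [256, 257]
studs [[232, 176, 9, 7, 43], [244, 181, 7, 6, 32]]
```

View pics/s3.png

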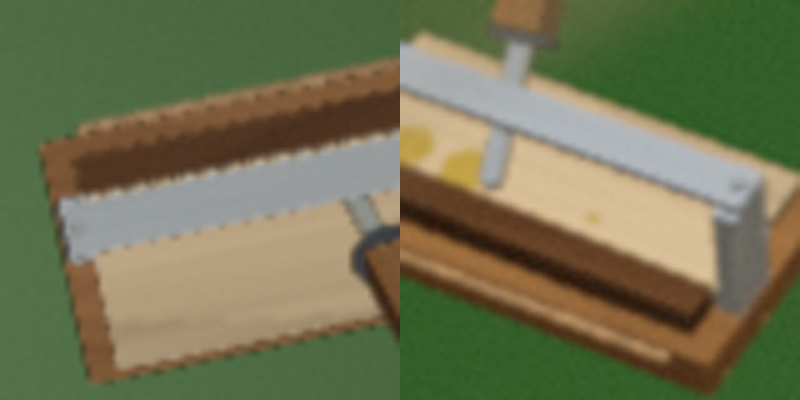

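Studs 5 and 3 are fully flush, and stud 4 shows only a speck. The tip at crop (492,184) is about to climb stud 2.

>>> {"op": "move_arm", "data": {"targets": [{"dx":0.004,"dy":-0.06,"dz":-0.003,"rx":0,"ry":0,"rz":0},{"dx":0.004,"dy":-0.06,"dz":-0.003,"rx":0,"ry":0,"rz":0},{"dx":0.004,"dy":-0.06,"dz":-0.003,"rx":0,"ry":0,"rz":0},{"dx":0.004,"dy":-0.06,"dz":-0.002,"rx":0,"ry":0,"rz":0},{"dx":0.004,"dy":-0.06,"dz":-0.002,"rx":0,"ry":0,"rz":0},{"dx":0.004,"dy":-0.06,"dz":-0.002,"rx":0,"ry":0,"rz":0},{"dx":0.004,"dy":-0.06,"dz":-0.002,"rx":0,"ry":0,"rz":0},{"dx":0.004,"dy":-0.06,"dz":-0.002,"rx":0,"ry":0,"rz":0},{"dx":0.004,"dy":-0.06,"dz":-0.002,"rx":0,"ry":0,"rz":0},{"dx":0.004,"dy":-0.06,"dz":-0.002,"rx":0,"ry":0,"rz":0}]}}

```text
t: 38.6
tcp_pos: [0.5489, -0.2435, 0.1009]
tool_rot: [0.621, 0.714, 0.197, 0.258]
force: [-0.5, 4.7, 2.7]
finger_gap: 0.235
gripper_force: 118.4
```

```bash
python3 m.py
```

```text
t 38.6 tcp [ 0.5489 -0.2435  0.1009] zt frame [ 0.594 -0.155] -0.79 yt [ 0.799 -0.   ] 
tip frame mm [ -7.5 -67.9  37. ] force frame [0.41 4.74 2.74] tq [ 1.33 -0.35  0.92] q [-0.86  0.58  2.09  1.62  0.46 -2.51]
pred 238 176 grey rows [(np.int64(175), np.float64(251.5), np.int64(2)), (np.int64(176), np.float64(251.0), np.int64(3)), (np.int64(177), np.float64(251.0), np.int64(3)), (np.int64(178), np.float64(251.0), np.int64(3)), (np.int64(179), np.float64(251.0), np.int64(3)), (np.int64(180), np.float64(251.0), np.int64(3)), (np.int64(181), np.float64(251.0), np.int64(3)), (np.int64(182), np.float64(250.5), np.int64(4)), (np.int64(183), np.float64(250.5), np.int64(4)), (np.int64(184), np.float64(251.0), np.int64(3)), (np.int64(185), np.float64(251.0), np.int64(3))]
studs [[232, 176, 9, 7, 43], [246, 182, 3, 4, 7]]
```

>>> {"op": "move_arm", "data": {"targets": [{"dx":0.008,"dy":-0.05,"dz":0,"rx":-0.006,"ry":-0.001,"rz":-0.005},{"dx":0.008,"dy":-0.05,"dz":0,"rx":-0.006,"ry":-0.001,"rz":-0.005},{"dx":0.008,"dy":-0.05,"dz":0,"rx":-0.006,"ry":-0.001,"rz":-0.005},{"dx":0.008,"dy":-0.05,"dz":0,"rx":-0.006,"ry":-0.001,"rz":-0.005},{"dx":0.008,"dy":-0.05,"dz":0,"rx":-0.006,"ry":-0.001,"rz":-0.005},{"dx":0.008,"dy":-0.05,"dz":0,"rx":-0.006,"ry":-0.001,"rz":-0.005},{"dx":0.008,"dy":-0.05,"dz":0,"rx":-0.006,"ry":-0.001,"rz":-0.005},{"dx":0.008,"dy":-0.05,"dz":-0.002,"rx":-0.006,"ry":-0.001,"rz":-0.005},{"dx":0.008,"dy":-0.05,"dz":-0.002,"rx":-0.006,"ry":-0.001,"rz":-0.005},{"dx":0.008,"dy":-0.05,"dz":-0.002,"rx":-0.006,"ry":-0.001,"rz":-0.005}]}}

```text
t: 39.9
tcp_pos: [0.5514, -0.2564, 0.1015]
tool_rot: [0.625, 0.708, 0.184, 0.273]
force: [-1.6, 5.8, 5.8]
finger_gap: 0.236
gripper_force: 118.9
```

```bash
sed -i 's/u-14:u+15/u-14:u+30/' m.py; sed -i 's/print("pred"/cv2.imwrite("pics\/last.png",cv2.resize(s[140:215,215:315],(800,600),interpolation=cv2.INTER_CUBIC));print("pred"/' m.py; python3 m.py | sed 's/np.int64//g;s/np.float64//g'
```

```text
t 39.9 tcp [ 0.5514 -0.2564  0.1015] zt frame [ 0.59  -0.196] -0.783 yt [ 0.799 -0.002] 
tip frame mm [ -7.9 -84.5  38.1] force frame [-0.45  6.03  5.8 ] tq [ 1.4  -0.74  0.95] q [-0.86  0.58  2.09  1.71  0.43 -2.59]
pred 232 174 grey rows [((173), (246.5), (4)), ((174), (247.0), (5)), ((175), (247.0), (5)), ((176), (247.0), (5)), ((177), (246.0), (5)), ((178), (246.0), (5)), ((179), (246.0), (5)), ((180), (246.0), (5)), ((181), (246.0), (5)), ((182), (245.5), (4)), ((183), (245.5), (4))]
studs [[232, 176, 9, 7, 42]]
```

>>> {"op": "move_arm", "data": {"targets": [{"dx":0.01,"dy":-0.063,"dz":-0.001,"rx":0,"ry":0,"rz":0},{"dx":0.01,"dy":-0.063,"dz":-0.001,"rx":0,"ry":0,"rz":0},{"dx":0.01,"dy":-0.063,"dz":-0.001,"rx":0,"ry":0,"rz":0},{"dx":0.01,"dy":-0.063,"dz":-0.001,"rx":0,"ry":0,"rz":0},{"dx":0.01,"dy":-0.063,"dz":-0.001,"rx":0,"ry":0,"rz":0},{"dx":0.01,"dy":-0.063,"dz":-0.001,"rx":0,"ry":0,"rz":0},{"dx":0.01,"dy":-0.063,"dz":-0.001,"rx":0,"ry":0,"rz":0},{"dx":0.01,"dy":-0.063,"dz":-0.001,"rx":0,"ry":0,"rz":0},{"dx":0.01,"dy":-0.063,"dz":-0.001,"rx":0,"ry":0,"rz":0},{"dx":0.01,"dy":-0.063,"dz":-0.001,"rx":0,"ry":0,"rz":0}]}}

```text
t: 41.2
tcp_pos: [0.5537, -0.2721, 0.1011]
tool_rot: [0.625, 0.708, 0.184, 0.272]
force: [-0.7, 4.3, 2.0]
finger_gap: 0.232
gripper_force: 117.5
```

```bash
python3 m.py | sed 's/np.int64//g;s/np.float64//g'
```

```text
t 41.2 tcp [ 0.5537 -0.2721  0.1011] zt frame [ 0.589 -0.196] -0.784 yt [ 0.799 -0.002] 
tip frame mm [  -8.7 -100.2   37.6] force frame [0.15 4.34 2.01] tq [ 1.1  -0.04  0.84] q [-0.88  0.59  2.06  1.64  0.44 -2.54]
pred 227 171 grey rows [((171), (242.0), (3)), ((172), (242.0), (5)), ((173), (242.0), (5)), ((174), (241.5), (4)), ((175), (241.0), (5)), ((176), (241.0), (5)), ((177), (241.0), (5)), ((178), (240.5), (4)), ((179), (240.5), (4)), ((180), (240.5), (4)), ((181), (240.5), (4))]
studs [[232, 176, 6, 6, 27]]
```

>>> {"op": "move_arm", "data": {"targets": [{"dx":0.008,"dy":-0.05,"dz":-0.008,"rx":-0.006,"ry":-0.001,"rz":-0.005},{"dx":0.008,"dy":-0.05,"dz":-0.006,"rx":-0.006,"ry":-0.001,"rz":-0.005},{"dx":0.008,"dy":-0.05,"dz":0,"rx":-0.006,"ry":-0.001,"rz":-0.005},{"dx":0.008,"dy":-0.05,"dz":0,"rx":-0.006,"ry":-0.001,"rz":-0.005},{"dx":0.008,"dy":-0.05,"dz":0,"rx":-0.006,"ry":-0.001,"rz":-0.005},{"dx":0.008,"dy":-0.05,"dz":0,"rx":-0.006,"ry":-0.001,"rz":-0.005},{"dx":0.008,"dy":-0.05,"dz":-0.002,"rx":-0.006,"ry":-0.001,"rz":-0.005},{"dx":0.008,"dy":-0.05,"dz":-0.002,"rx":-0.006,"ry":-0.001,"rz":-0.005},{"dx":0.008,"dy":-0.05,"dz":-0.002,"rx":-0.006,"ry":-0.001,"rz":-0.005},{"dx":0.008,"dy":-0.05,"dz":-0.002,"rx":-0.006,"ry":-0.001,"rz":-0.005}]}}

```text
t: 42.5
tcp_pos: [0.5553, -0.2853, 0.0996]
tool_rot: [0.63, 0.702, 0.17, 0.286]
force: [0.8, 3.2, 1.7]
finger_gap: 0.228
gripper_force: 117.5
```

```bash
python3 m.py | sed 's/np.int64//g;s/np.float64//g'
```

```text
t 42.5 tcp [ 0.5553 -0.2853  0.0996] zt frame [ 0.581 -0.237] -0.779 yt [ 0.801 -0.004] 
tip frame mm [ -10.4 -116.8   36.6] force frame [1.43 2.96 1.75] tq [ 0.88 -0.18  0.63] q [-0.87  0.6   2.06  1.75  0.41 -2.63]
pred 222 169 grey rows [((170), (239.0), (1)), ((171), (240.0), (5)), ((172), (239.5), (4)), ((173), (239.5), (4)), ((174), (239.0), (5)), ((175), (239.0), (5)), ((176), (239.0), (5)), ((177), (238.5), (4)), ((178), (238.5), (4)), ((179), (238.5), (4)), ((180), (238.5), (4)), ((181), (238.5), (2))]
studs [[232, 177, 4, 5, 12]]
```

>>> {"op": "move_arm", "data": {"targets": [{"dx":0.004,"dy":-0.02,"dz":-0.012,"rx":0,"ry":0,"rz":0},{"dx":0.004,"dy":-0.02,"dz":-0.01,"rx":0,"ry":0,"rz":0},{"dx":0.006,"dy":-0.04,"dz":-0.004,"rx":0,"ry":0,"rz":0},{"dx":0.006,"dy":-0.04,"dz":-0.002,"rx":0,"ry":0,"rz":0},{"dx":0.006,"dy":-0.04,"dz":-0.002,"rx":0,"ry":0,"rz":0},{"dx":0.006,"dy":-0.04,"dz":-0.002,"rx":0,"ry":0,"rz":0},{"dx":0.006,"dy":-0.04,"dz":-0.002,"rx":0,"ry":0,"rz":0},{"dx":0.006,"dy":-0.04,"dz":-0.002,"rx":0,"ry":0,"rz":0},{"dx":0.006,"dy":-0.04,"dz":-0.002,"rx":0,"ry":0,"rz":0},{"dx":0.006,"dy":-0.04,"dz":-0.002,"rx":0,"ry":0,"rz":0}]}}

```text
t: 43.8
tcp_pos: [0.5572, -0.2943, 0.0993]
tool_rot: [0.63, 0.702, 0.171, 0.287]
force: [-0.3, 2.0, 1.5]
finger_gap: 0.23
gripper_force: 117.5
```

```bash
python3 m.py | sed 's/np.int64//g;s/np.float64//g'
```

```text
t 43.8 tcp [ 0.5572 -0.2943  0.0993] zt frame [ 0.582 -0.237] -0.778 yt [ 0.8   -0.004] 
tip frame mm [ -10.  -126.1   36.4] force frame [0.11 1.98 1.45] tq [ 0.61 -0.08  0.38] q [-0.89  0.6   2.05  1.71  0.42 -2.6 ]
pred 219 168 grey rows [((169), (235.5), (4)), ((170), (236.0), (5)), ((171), (235.5), (4)), ((172), (235.5), (4)), ((173), (235.0), (5)), ((174), (235.0), (5)), ((175), (235.0), (5)), ((176), (235.0), (5)), ((177), (234.0), (5)), ((178), (234.0), (5)), ((179), (234.0), (3)), ((180), (234.0), (1))]
studs []
```

>>> {"op": "move_arm", "data": {"targets": [{"dx":0,"dy":0,"dz":-0.01,"rx":0,"ry":0,"rz":0},{"dx":0.003,"dy":-0.02,"dz":-0.01,"rx":0,"ry":0,"rz":0},{"dx":0.006,"dy":-0.045,"dz":-0.002,"rx":0,"ry":0,"rz":0},{"dx":0.006,"dy":-0.045,"dz":-0.002,"rx":0,"ry":0,"rz":0},{"dx":0.006,"dy":-0.045,"dz":-0.002,"rx":0,"ry":0,"rz":0},{"dx":0.006,"dy":-0.045,"dz":-0.002,"rx":0,"ry":0,"rz":0},{"dx":0.006,"dy":-0.045,"dz":-0.002,"rx":0,"ry":0,"rz":0},{"dx":0.006,"dy":-0.045,"dz":0,"rx":0,"ry":0,"rz":0},{"dx":0.006,"dy":-0.045,"dz":0,"rx":0,"ry":0,"rz":0},{"dx":0.006,"dy":-0.045,"dz":0,"rx":0,"ry":0,"rz":0}]}}

```text
t: 45.1
tcp_pos: [0.5583, -0.3033, 0.0984]
tool_rot: [0.63, 0.702, 0.171, 0.286]
force: [0.4, 2.3, 1.9]
finger_gap: 0.229
gripper_force: 117.9
```

```bash
python3 m.py | sed 's/np.int64//g;s/np.float64//g'
python3 - <<'E'
from h import *
s=cams.snapshot("scene")[:,:,::-1]
lab=cv2.cvtColor(s,cv2.COLOR_BGR2LAB).astype(int)
for u,v in((236,179),(248,184),(260,189),(272,193),(285,198)):
    print(u);print(lab[v-3:v+5,u-4:u+6,2])
E
```

```text
t 45.1 tcp [ 0.5583 -0.3033  0.0984] zt frame [ 0.582 -0.236] -0.778 yt [ 0.8   -0.004] 
tip frame mm [ -10.7 -135.    35.4] force frame [0.81 2.21 1.86] tq [ 0.76 -0.3   0.54] q [-0.9   0.61  2.03  1.68  0.42 -2.57]
pred 216 167 grey rows [((168), (233.0), (3)), ((169), (234.0), (5)), ((170), (233.0), (5)), ((171), (233.0), (5)), ((172), (233.0), (5)), ((173), (233.0), (5)), ((174), (233.0), (5)), ((175), (232.5), (4)), ((176), (232.5), (4)), ((177), (232.0), (5)), ((178), (232.0), (3)), ((179), (232.0), (1))]
studs []
236
[[127 128 135 146 151 151 151 150 151 151]
 [128 130 137 150 157 157 154 151 151 151]
 [131 134 144 160 168 166 159 152 151 151]
 [141 143 153 164 170 166 158 153 151 151]
 [148 150 152 156 158 157 154 151 151 151]
 [150 151 151 151 152 153 151 151 151 151]
 [149 149 150 150 152 151 151 151 151 151]
 [148 151 150 150 149 151 151 151 150 152]]
248
[[151 151 151 152 151 151 151 151 151 151]
 [151 152 151 151 152 151 151 151 151 151]
 [151 151 151 152 153 152 152 151 151 151]
 [151 150 150 152 152 151 151 151 151 151]
 [151 151 152 151 151 151 151 151 151 151]
 [151 
[... 470 characters left out ...]
]]
272
[[151 151 151 151 151 151 150 151 151 151]
 [151 151 151 150 151 152 151 150 151 151]
 [151 151 151 152 154 157 155 152 152 151]
 [151 151 151 154 159 165 162 154 152 150]
 [151 151 151 152 157 160 159 154 151 151]
 [152 152 151 152 154 153 153 152 152 151]
 [150 150 151 151 152 151 152 151 151 150]
 [149 150 149 151 152 152 152 152 151 151]]
285
[[151 150 151 151 151 151 150 151 151 152]
 [151 150 152 150 152 151 151 152 151 152]
 [151 151 150 150 151 152 151 151 151 151]
 [151 151 151 151 152 152 152 151 151 152]
 [152 151 151 151 152 152 151 151 151 151]
 [151 151 152 151 151 151 151 151 151 151]
 [151 151 151 152 152 152 151 152 151 151]
 [151 150 151 151 152 152 152 151 151 150]]
```

Stud 1 is still about 0.5 mm proud because the press was light there. Without lifting, I'll ease the tip back over it with a firmer press.

>>> {"op": "move_arm", "data": {"targets": [{"dx":0,"dy":0,"dz":-0.01,"rx":0,"ry":0,"rz":0},{"dx":-0.004,"dy":0.03,"dz":-0.008,"rx":0,"ry":0,"rz":0},{"dx":-0.01,"dy":0.06,"dz":0,"rx":0,"ry":0,"rz":0},{"dx":-0.01,"dy":0.06,"dz":0,"rx":0,"ry":0,"rz":0},{"dx":-0.01,"dy":0.06,"dz":0,"rx":0,"ry":0,"rz":0},{"dx":-0.01,"dy":0.06,"dz":0,"rx":0,"ry":0,"rz":0},{"dx":-0.01,"dy":0.06,"dz":0,"rx":0,"ry":0,"rz":0},{"dx":-0.01,"dy":0.06,"dz":0,"rx":0,"ry":0,"rz":0},{"dx":-0.01,"dy":0.06,"dz":0,"rx":0,"ry":0,"rz":0},{"dx":-0.01,"dy":0.06,"dz":0,"rx":0,"ry":0,"rz":0}]}}

```text
t: 46.45
tcp_pos: [0.5561, -0.2941, 0.0992]
tool_rot: [0.631, 0.7, 0.168, 0.288]
force: [-5.9, -2.2, 8.1]
finger_gap: 0.225
gripper_force: 118.6
```

```bash
cat > st.py <<'E'
from h import *
s=cams.snapshot("scene")[:,:,::-1]
b=cv2.cvtColor(s,cv2.COLOR_BGR2LAB).astype(float)[:,:,2]-152.5
print("brass",[(u,round(np.clip(b[v-5:v+6,u-6:u+7],0,None).sum()/25,1)) for u,v in((236,179),(248,184),(260,189),(273,193),(285,198))])
E
python3 st.py;python3 m.py | sed 's/np.int64//g;s/np.float64//g'
```

```text
brass [(236, np.float64(4.6)), (248, np.float64(0.0)), (260, np.float64(0.0)), (273, np.float64(2.4)), (285, np.float64(0.1))]
t 46.5 tcp [ 0.556  -0.2939  0.0992] zt frame [ 0.581 -0.243] -0.777 yt [ 0.8   -0.006] 
tip frame mm [ -11.3 -125.9   36.2] force frame [-5.47  0.13  9.06] tq [-0.28 -0.27 -0.31] q [-0.88  0.6   2.05  1.74  0.41 -2.62]
pred 219 168 grey rows [((168), (233.5), (2)), ((169), (234.5), (6)), ((170), (234.0), (5)), ((171), (234.0), (5)), ((172), (233.5), (4)), ((173), (233.0), (5)), ((174), (233.0), (5)), ((175), (232.5), (4)), ((176), (232.0), (5)), ((177), (232.0), (5)), ((178), (232.0), (5)), ((179), (232.0), (3))]
studs []
```

>>> {"op": "move_arm", "data": {"targets": [{"dx":-0.01,"dy":0.06,"dz":0,"rx":0,"ry":0,"rz":0},{"dx":-0.01,"dy":0.06,"dz":0,"rx":0,"ry":0,"rz":0},{"dx":-0.01,"dy":0.06,"dz":0.002,"rx":0,"ry":0,"rz":0},{"dx":-0.01,"dy":0.06,"dz":0.002,"rx":0,"ry":0,"rz":0},{"dx":-0.01,"dy":0.06,"dz":0.002,"rx":0,"ry":0,"rz":0},{"dx":-0.01,"dy":0.06,"dz":0.002,"rx":0,"ry":0,"rz":0},{"dx":-0.01,"dy":0.06,"dz":0.002,"rx":0,"ry":0,"rz":0},{"dx":-0.01,"dy":0.06,"dz":0.002,"rx":0,"ry":0,"rz":0},{"dx":-0.01,"dy":0.06,"dz":0.002,"rx":0,"ry":0,"rz":0},{"dx":-0.01,"dy":0.06,"dz":0.002,"rx":0,"ry":0,"rz":0}]}}

```text
t: 47.8
tcp_pos: [0.5544, -0.2804, 0.0999]
tool_rot: [0.631, 0.7, 0.168, 0.289]
force: [-2.1, -4.1, 7.1]
finger_gap: 0.228
gripper_force: 117.9
```

```bash
python3 st.py;python3 m.py | sed 's/np.int64//g;s/np.float64//g'
```

```text
brass [(236, np.float64(3.7)), (248, np.float64(0.0)), (260, np.float64(0.1)), (273, np.float64(2.5)), (285, np.float64(0.0))]
t 47.85 tcp [ 0.5544 -0.2801  0.0998] zt frame [ 0.581 -0.245] -0.776 yt [ 0.8   -0.006] 
tip frame mm [ -10.2 -112.2   37. ] force frame [-2.3  -3.49  6.24] tq [-0.7  -0.62 -0.69] q [-0.87  0.59  2.08  1.8   0.41 -2.68]
pred 223 170 grey rows [((169), (235.5), (4)), ((170), (235.0), (5)), ((171), (235.0), (5)), ((172), (234.0), (5)), ((173), (234.0), (5)), ((174), (234.0), (5)), ((175), (233.0), (5)), ((176), (233.0), (5)), ((177), (233.0), (5)), ((178), (232.5), (4)), ((179), (232.5), (4)), ((180), (232.0), (3))]
studs []
```

>>> {"op": "move_arm", "data": {"targets": [{"dx":-0.012,"dy":0.07,"dz":0,"rx":0,"ry":0,"rz":0},{"dx":-0.012,"dy":0.07,"dz":0,"rx":0,"ry":0,"rz":0},{"dx":-0.012,"dy":0.07,"dz":0,"rx":0,"ry":0,"rz":0},{"dx":-0.012,"dy":0.07,"dz":0,"rx":0,"ry":0,"rz":0},{"dx":-0.012,"dy":0.07,"dz":0,"rx":0,"ry":0,"rz":0},{"dx":-0.012,"dy":0.07,"dz":0,"rx":0,"ry":0,"rz":0},{"dx":-0.012,"dy":0.07,"dz":0,"rx":0,"ry":0,"rz":0},{"dx":-0.012,"dy":0.07,"dz":0,"rx":0,"ry":0,"rz":0},{"dx":-0.012,"dy":0.07,"dz":0,"rx":0,"ry":0,"rz":0},{"dx":-0.012,"dy":0.07,"dz":0,"rx":0,"ry":0,"rz":0}]}}

```text
t: 49.15
tcp_pos: [0.5516, -0.2603, 0.0993]
tool_rot: [0.63, 0.701, 0.17, 0.288]
force: [-0.2, -3.9, 6.5]
finger_gap: 0.227
gripper_force: 118.3
```

```bash
python3 st.py;python3 m.py | sed 's/np.int64//g;s/np.float64//g'
```

```text
brass [(236, np.float64(0.0)), (248, np.float64(0.0)), (260, np.float64(0.0)), (273, np.float64(2.6)), (285, np.float64(0.1))]
t 49.2 tcp [ 0.5515 -0.26    0.0993] zt frame [ 0.583 -0.24 ] -0.776 yt [ 0.799 -0.005] 
tip frame mm [ -9.1 -91.5  36.5] force frame [-1.24 -3.97  5.63] tq [-0.97 -0.9  -0.85] q [-0.84  0.59  2.11  1.89  0.41 -2.74]
pred 230 173 grey rows [((170), (238.5), (2)), ((171), (239.5), (6)), ((172), (239.0), (5)), ((173), (239.0), (5)), ((174), (238.5), (4)), ((175), (237.5), (6)), ((176), (237.0), (5)), ((177), (237.0), (5)), ((178), (236.5), (6)), ((179), (236.0), (5)), ((180), (236.0), (5)), ((181), (235.5), (4)), ((182), (236.0), (3))]
studs []
```

Stud 1 is now flush. Retreating along the shank axis.

>>> {"op": "move_arm", "data": {"targets": [{"dx":-0.2,"dy":-0.04,"dz":0.28,"rx":0,"ry":0,"rz":0},{"dx":-0.33,"dy":-0.064,"dz":0.45,"rx":0,"ry":0,"rz":0},{"dx":-0.33,"dy":-0.064,"dz":0.45,"rx":0.02,"ry":0.004,"rz":0.015},{"dx":-0.33,"dy":-0.064,"dz":0.45,"rx":0.045,"ry":0.009,"rz":0.035},{"dx":-0.33,"dy":-0.064,"dz":0.45,"rx":0.06,"ry":0.012,"rz":0.046},{"dx":-0.33,"dy":-0.064,"dz":0.5,"rx":0.06,"ry":0.012,"rz":0.046},{"dx":-0.33,"dy":0.2,"dz":0.6,"rx":0.06,"ry":0.012,"rz":0.046},{"dx":-0.33,"dy":0.4,"dz":0.8,"rx":0.06,"ry":0.012,"rz":0.046},{"dx":-0.2,"dy":0.6,"dz":1,"rx":0.06,"ry":0.012,"rz":0.046},{"dx":0,"dy":0.8,"dz":1,"rx":0,"ry":0,"rz":0}]}}

```text
t: 50.5
tcp_pos: [0.4816, -0.217, 0.2464]
tool_rot: [0.605, 0.732, 0.244, 0.197]
force: [-0.1, -1.0, -1.5]
finger_gap: 0.228
gripper_force: 118.4
```

```bash
python3 st.py
python3 - <<'E'
from h import *
tip=rep();s=cams.snapshot("scene")[:,:,::-1]
d=cv2.absdiff(s,cv2.imread("pics/scene0.png")).max(2);h=cv2.cvtColor(s,cv2.COLOR_BGR2HSV)
u,v=proj("scene",tip).astype(int);print("pred",u,v)
g=(h[:,:,1]<80)&(d>25)&(h[:,:,2]>70);y,x=np.where(g[v-30:v+35,u-30:u+45])
for r in sorted(set(y)):print(v-30+r,(u-30+x[y==r]).min(),(u-30+x[y==r]).max(),(y==r).sum(),end=" | ")
E
```

```text
brass [(236, np.float64(4.8)), (248, np.float64(0.0)), (260, np.float64(0.0)), (273, np.float64(2.5)), (285, np.float64(0.0))]
t 50.55 tcp [ 0.482  -0.2135  0.2491] zt frame [0.598 0.008] -0.802 yt [ 0.802 -0.001] 
tip frame mm [-67.2 -12.6 184.2] force frame [1.22 2.62 1.29] tq [-0.05  0.44  0.09] q [-1.02  0.22  2.01  0.83  0.86 -1.76]
pred 266 119
89 276 287 12 | 90 278 288 10 | 91 281 289 5 | 92 280 284 5 | 93 279 285 7 | 94 279 285 7 | 95 280 285 6 | 96 280 284 5 | 97 280 284 5 | 98 280 284 5 | 99 280 284 5 | 100 280 284 5 | 101 280 283 4 | 102 280 283 4 | 103 280 284 5 | 104 280 283 4 | 105 280 283 4 | 106 279 283 5 | 107 279 283 5 | 108 279 284 6 | 109 278 284 7 | 110 278 284 7 | 111 278 284 7 | 112 278 284 7 | 113 278 284 7 | 114 278 284 7 | 115 278 284 7 | 116 278 284 7 | 117 278 284 7 | 118 278 284 7 | 119 278 284 7 | 120 278 284 7 | 121 278 284 7 | 122 278 284 7 | 123 279 283 5 | 124 280 282 3 |
```

```bash
cat > tgt.py <<'E'
from h import *
import sys
a=np.radians(float(sys.argv[1]));z=float(sys.argv[2]);hx,hy=.622,.2525
s=sensors.sense();R=Ro.from_quat(s["tool_rot"]);p=np.array(s["tcp_pos"])
w=np.radians(6.65);y=np.array([np.cos(w),np.sin(w),0]);x0=np.cross(y,[0,0,-1.]);T=Ro.from_matrix(np.c_[x0,y,[0,0,-1.]])*Ro.from_euler('y',-a)
M=T.as_matrix();g=np.array([hx,hy,z]);t=g+.019*M[:,2]
rv=np.degrees((T*R.inv()).as_rotvec());print("d mm",((t-p)*1e3).round(1),"rv deg",rv.round(2),"units d",((t-p)/.025).round(2),"r",(rv/30).round(3),"zt",M[:,2].round(3))
E
python3 tgt.py 17 .26
```

```text
d mm [140.6 461.7  -6. ] rv deg [-22.16  33.4   -9.72] units d [ 5.63 18.47 -0.24] r [-0.739  1.113 -0.324] zt [ 0.034 -0.29  -0.956]
```

>>> {"op": "move_arm", "data": {"targets": [{"dx":0.28,"dy":0.97,"dz":0.14,"rx":-0.037,"ry":0.0557,"rz":-0.0162},{"dx":0.28,"dy":0.97,"dz":0.14,"rx":-0.037,"ry":0.0557,"rz":-0.0162},{"dx":0.28,"dy":0.97,"dz":0.14,"rx":-0.037,"ry":0.0557,"rz":-0.0162},{"dx":0.28,"dy":0.97,"dz":0.14,"rx":-0.037,"ry":0.0557,"rz":-0.0162},{"dx":0.28,"dy":0.97,"dz":0.14,"rx":-0.037,"ry":0.0557,"rz":-0.0162},{"dx":0.28,"dy":0.97,"dz":0.14,"rx":-0.037,"ry":0.0557,"rz":-0.0162},{"dx":0.28,"dy":0.97,"dz":0.14,"rx":-0.037,"ry":0.0557,"rz":-0.0162},{"dx":0.28,"dy":0.97,"dz":0.14,"rx":-0.037,"ry":0.0557,"rz":-0.0162},{"dx":0.28,"dy":0.97,"dz":0.14,"rx":-0.037,"ry":0.0557,"rz":-0.0162},{"dx":0.28,"dy":0.97,"dz":0.14,"rx":-0.037,"ry":0.0557,"rz":-0.0162}]}}

```text
t: 51.85
tcp_pos: [0.5519, 0.0264, 0.2799]
tool_rot: [0.641, 0.748, 0.073, 0.156]
force: [-0.2, 0.5, -2.4]
finger_gap: 0.229
gripper_force: 118.4
```

>>> {"op": "move_arm", "data": {"targets": [{"dx":0.28,"dy":0.97,"dz":0,"rx":-0.037,"ry":0.0557,"rz":-0.0162},{"dx":0.28,"dy":0.97,"dz":0,"rx":-0.037,"ry":0.0557,"rz":-0.0162},{"dx":0.28,"dy":0.97,"dz":0,"rx":-0.037,"ry":0.0557,"rz":-0.0162},{"dx":0.28,"dy":0.97,"dz":0,"rx":-0.037,"ry":0.0557,"rz":-0.0162},{"dx":0.28,"dy":0.97,"dz":0,"rx":-0.037,"ry":0.0557,"rz":-0.0162},{"dx":0.28,"dy":0.97,"dz":0,"rx":-0.037,"ry":0.0557,"rz":-0.0162},{"dx":0.28,"dy":0.9,"dz":0,"rx":-0.037,"ry":0.0557,"rz":-0.0162},{"dx":0.28,"dy":0.7,"dz":0,"rx":-0.037,"ry":0.0557,"rz":-0.0162},{"dx":0.28,"dy":0.5,"dz":0,"rx":-0.037,"ry":0.0557,"rz":-0.0162},{"dx":0.28,"dy":0.3,"dz":0,"rx":-0.037,"ry":0.0557,"rz":-0.0162}]}}

```text
t: 53.1
tcp_pos: [0.6225, 0.2317, 0.2788]
tool_rot: [0.657, 0.739, -0.101, 0.11]
force: [0.3, 0.3, -1.6]
finger_gap: 0.231
gripper_force: 118.4
```

```bash
cat > ax.py <<'E'
from h import *
s=sensors.sense();R=Ro.from_quat(s["tool_rot"]).as_matrix();p=np.array(s["tcp_pos"]);g=p-.019*R[:,2]
im=cams.snapshot("scene")[:,:,::-1];d=cv2.absdiff(im,cv2.imread("pics/scene0.png")).max(2);h=cv2.cvtColor(im,cv2.COLOR_BGR2HSV)
for a in(10,14,17,20,24):
    t=R@[np.sin(np.radians(a)),0,np.cos(np.radians(a))];print(a,"tip",proj("scene",g+t*.1).round(1),"collar",proj("scene",g+t*.033).round(1))
u,v=proj("scene",g+t*.09).astype(int)
m=(h[:,:,1]<90)&(d>25);y,x=np.where(m[v-35:v+25,u-30:u+30]);y+=v-35;x+=u-30
for r in sorted(set(y)):print(r,x[y==r].min(),x[y==r].max(),(y==r).sum(),end=" | ")
E
python3 tgt.py 17 .26; python3 ax.py
```

```text
d mm [  0.1  15.3 -37. ] rv deg [ 0.17 -0.22 -0.03] units d [ 0.01  0.61 -1.48] r [ 0.006 -0.007 -0.001] zt [ 0.034 -0.29  -0.956]
10 tip [407.7 231.7] collar [416.6 207.6]
14 tip [411.3 233.5] collar [417.9 208.2]
17 tip [414.  234.7] collar [418.8 208.7]
20 tip [416.7 235.9] collar [419.8 209. ]
24 tip [420.4 237.3] collar [421.  209.5]
216 435 435 1 | 217 416 435 4 | 218 416 435 6 | 219 416 435 10 | 220 417 434 11 | 221 418 433 13 | 222 419 433 15 | 223 420 432 13 | 224 425 430 5 | 225 421 426 6 | 226 421 426 6 | 227 420 426 7 | 228 420 426 7 | 229 420 426 7 | 230 419 426 8 | 231 419 425 7 | 232 419 425 7 | 233 419 425 7 | 234 418 424 7 | 235 418 424 7 | 236 417 424 8 | 237 418 424 7 | 238 417 424 8 | 239 417 423 7 | 240 417 423 7 | 241 417 423 7 | 242 416 423 8 | 243 416 422 7 | 244 416 422 7 | 245 415 422 8 | 246 415 422 8 | 247 415 421 7 | 248 416 421 6 | 249 416 420 5 |
```

```bash
cat > fit.py <<'E'
from h import *
from scipy.optimize import least_squares
s=sensors.sense();R=Ro.from_quat(s["tool_rot"]).as_matrix();p=np.array(s["tcp_pos"]);g=p-.019*R[:,2]
C=np.array([425.5,217.5]);T=np.array([418.8,246.5])
print("initial lift pred collar,tip",proj("scene",(.6256,.2522,.2145)),proj("scene",(.6256,.2522,.1475)),"seen (423.6,236.6),(417.8,259.8)")
B=np.array([1.,3.])
def pts(k):
    a,b,sl,ox=k;t=R@(Ro.from_euler('xy',[b,a]).as_matrix()@[0,0,1.]);o=g+R[:,0]*ox
    return o+t*(.033+sl),o+t*(.1+sl),t
def f(k,w):
    c,t,_=pts(k);return np.r_[proj("scene",c)+B-C,proj("scene",t)+B-T,w*k[1],k[3]*100,k[2]*30]
for w in(1000,2):
    r=least_squares(lambda k:f(k,w),[.3,0,0,0]);k=r.x;c,t,d=pts(k);print("a,b deg",np.degrees(k[:2]).round(1),"slide,ox mm",(k[2:]*1e3).round(1),"res",r.fun.round(1),"axis",d.round(3),"tip",t.round(4))
E
python3 fit.py
python3 - <<'E'
import sys;sys.path.insert(0,'.')
from h import *
im=cams.snapshot("top")[:,:,::-1];ref=cv2.imread("pics/top0.png");d=cv2.absdiff(im,ref).max(2);h=cv2.cvtColor(im,cv2.COLOR_BGR2HSV)
for z,n in((.22,"collar"),(.155,"tip")):print(n,proj("top",(.622,.2375,z)))
m=(d>25)
for v in range(225,285,3):print(v,"".join("." if not m[v,u] else("g" if h[v,u,1]<70 and h[v,u,2]>85 else "d" if h[v,u,2]<85 else "b") for u in range(190,250)))
E
```

```text
initial lift pred collar,tip [421.45872589 233.70118895] [416.64029486 257.86252693] seen (423.6,236.6),(417.8,259.8)
a,b deg [17.3 -0. ] slide,ox mm [ 6.3 10.3] res [-0.9  1.5  0.9 -1.7 -0.1  1.   0.2] axis [-0.003  0.004 -1.   ] tip [0.6222 0.2486 0.187 ]
a,b deg [18.2 -6.6] slide,ox mm [-1.9 11.6] res [-0.3 -0.   0.1  0.  -0.2  1.2 -0.1] axis [ 0.109  0.032 -0.994] tip [0.633  0.2525 0.1954]
collar [210.37428942 251.34263418]
tip [217.34320526 253.03325188]
225 ............................................................
228 ............................................................
231 ............................................................
234 ............................................................
237 ddddddd.....................................................
240 ..d......dddd...............................................
243 ddbbbddddddddddd............................................
246 bbbbbbddddddddddd...........................................
249 bbbbbbddddddd.d..dddddddddd.dddddd..........................
252 bbbbbbddddddd....ddddddddbbbbbbbdbdd........................
255 dd......d.........dddddddbbbbbbbbddd........................
258 ddddddddd................dbbbbbbbb..........................
261 d...........................................................
264 ............................................................
267 d...........................................................
270 ............................................................
273 ............................................................
276 ............................................................
279 ............................................................
282 ............................................................
```

>>> {"op": "move_arm", "data": {"targets": [{"dx":-0.1,"dy":0.05,"dz":-0.65,"rx":0,"ry":0,"rz":0},{"dx":-0.1,"dy":0.05,"dz":-0.65,"rx":0,"ry":0,"rz":0},{"dx":0,"dy":0,"dz":-0.65,"rx":0,"ry":0,"rz":0},{"dx":0,"dy":0,"dz":-0.65,"rx":0,"ry":0,"rz":0},{"dx":0,"dy":0,"dz":-0.65,"rx":0,"ry":0,"rz":0},{"dx":0,"dy":0,"dz":-0.55,"rx":0,"ry":0,"rz":0},{"dx":0,"dy":0,"dz":0,"rx":0,"ry":0,"rz":0},{"dx":0,"dy":0,"dz":0,"rx":0,"ry":0,"rz":0},{"dx":0,"dy":0,"dz":0,"rx":0,"ry":0,"rz":0},{"dx":0,"dy":0,"dz":0,"rx":0,"ry":0,"rz":0}]}}

```text
t: 54.45
tcp_pos: [0.6184, 0.2335, 0.1886]
tool_rot: [0.659, 0.738, -0.098, 0.112]
force: [0.3, -0.0, -2.5]
finger_gap: 0.23
gripper_force: 118.3
```

```bash
cat > hm.py <<'E'
from h import *
s=sensors.sense();print(np.round(s["tcp_pos"],4),np.round(s["force"],1))
im=cams.snapshot("scene")[:,:,::-1];h=cv2.cvtColor(im,cv2.COLOR_BGR2HSV)
for v in range(240,300):print(v,"".join("G" if 40<h[v,u,0]<80 and h[v,u,1]>110 else "g" if h[v,u,1]<85 and h[v,u,2]>80 else "c" if h[v,u,1]<110 else "b" if h[v,u,0]<25 else "?" for u in range(395,445)))
E
python3 hm.py
```

```text
[0.6184 0.2335 0.1886] [ 0.3 -0.  -2.5]
240 GGGGGGGGGGGGGGGGGGGG?bbbbbbbbbbbbbbbb?GGGGGGGGGGGG
241 GGGGGGGGGGGGGGGGGGGGbbbbbbbbbbbbbbbbbGGGGGGGGGGGGG
242 GGGGGGGGGGGGGGGGGGGGbbbbbbbbbbbbbbbbbGGGGGGGGGGGGG
243 GGGGGGGGGGGGGGGGGGG?bbbbbbbbbbbbbbbb?GGGGGGGGGGGGG
244 GGGGGGGGGGGGGGGGGGG?bbbbbbbbbbbbbbbb?GGGGGGGGGGGG?
245 GGGGGGGGGGGGGGGGGGcbbbbbbbbbbbbbbbbbGGGGGGGGGGGGG?
246 GGGGGGGGGGGGGGGGGcgbbbbbbbbbbbbbbbb?GGGGGGGGGGGGGb
247 GGGGGGGGGGGGGGGGcggbbbbbbbbbbbbbbbb?GGGGGGGGGGGG?b
248 GGGGGGGGGGGGGGGGcccbbbbbbbbbbbbbbbb?GGGGGGGGGGGG?b
249 GGGGGGGGGGGGGGGGgccbbbbbbbbbbbbbbbbGGGGGGGGGGGGG?b
250 GGGGGGGGGGGGGGGGccgbbbbbbbbbbbbbbccgGGGGGGGGGGG?bb
251 GGGGGGGGGGGGGGGGcccgbbbbbbbbbbbbbgggcGGGGGGGGG?bbb
252 GGGGGGGGGGGGGGGGGccccgcbbbbbbbbbcgggcGGGGGGGG?bbbb
253 GGGGGGGGGGGGGGGGGcccggcgbbbbbbbgggggGGGGGGGG?bbbbb
254 GGGGGGGGGGGGGGGGGGcccggggccbbbccggccGGGGGGGG?bbbbb
255 GGGGGGGGGGGGGGGGGGcccccgggccccgggccGGGGGGGGGbbbbbb
256 GGGGGGGGGGGGGGGGGGGcccccccggcgccccGGGGGGGGGGbbbbbb
257 ??GGGGGGGGGGGGGGGGGGcccccccccccccGGGGGGGGGGGbbbbbb
258 bb?GGGGGGGGGGGGGGGGGccggccccccccGGGGGGGGGGGG?bbbbb
259 bbbb?GGGGGG
[... 1539 characters left out ...]
bbbbbbb??G???bbbbbbbbbbbbbbbbbbbb?GGGGGG
288 bbbbbbbbbbbbbbbbbbbbbbbbbbbbbbbbbbbbbbbbbbb?GGGGGG
289 bbbbbbbbbbbbbbbbbbbbbbbbbbbbbbbbbbbbbbbbbb?GGGGGGG
290 bbbbbbbbbbbbbbbbbbbbbbbbbbbbbbbbbbbbbbbbbb?GGGGGGG
291 bbbbbbbbbbbbbbbbbbbbbbbbbbbbbbbbbbbbbbbbbb?GGGGGGG
292 ?bbbbbbbbbbbbbbbbbbbbbbbbbbbbbbbbbbbbbbbbbGGGGGGGG
293 GG?bbbbbbbbbbbbbbbbbbbbbbbbbbbbbbbbbbbbbb?GGGGGGGG
294 GGGG?bbbbbbbbbbbbbbbbbbbbbbbbbbbbbbbbbbbb?GGGGGGGG
295 GGGGGG?bbbbbbbbbbbbbbbbbbbbbbbbbbbbbbbbbb?GGGGGGGG
296 GGGGGGGG?bbbbbbbbbbbbbbbbbbbbbbbbbbbbbbbbGGGGGGGGG
297 GGGGGGGGGG?bbbbbbbbbbbbbbbbbbbbbbbbbbbbb?GGGGGGGGG
298 GGGGGGGGGGGG?bbbbbbbbbbbbbbbbbbbbbbbbbbb?GGGGGGGGG
299 GGGGGGGGGGGGGG?bbbbbbbbbbbbbbbbbbbbbbbbb?GGGGGGGGG
```

Run:
```python
from h import *
for n,uv,xs in(("collar",(421-1.6,250-2.5),(.618,.622,.626)),("tip",(414-1.6,277-2.5),(.618,.624,.630,.636)),("hole",(414.6-1.6,283.7-2.5),(.622,))):
    o,d=ray("scene",uv)
    for x in xs:print(n,(o+d*(x-o[0])/d[0]).round(4))
```

```text
collar [0.618  0.2502 0.1683]
collar [0.622  0.2519 0.1734]
collar [0.626  0.2537 0.1786]
tip [0.618  0.247  0.0845]
tip [0.624  0.2497 0.0931]
tip [0.63   0.2523 0.1017]
tip [0.636  0.255  0.1104]
hole [0.622  0.2527 0.072 ]
```

>>> {"op": "move_arm", "data": {"targets": [{"dx":0.03,"dy":0,"dz":0,"rx":-0.012,"ry":0.1,"rz":0},{"dx":0.03,"dy":0,"dz":0,"rx":-0.012,"ry":0.1,"rz":0},{"dx":0.03,"dy":0,"dz":0,"rx":-0.011,"ry":0.098,"rz":0},{"dx":0,"dy":0,"dz":-0.2,"rx":0,"ry":0,"rz":0},{"dx":0,"dy":0,"dz":-0.4,"rx":0,"ry":0,"rz":0},{"dx":0,"dy":0,"dz":-0.4,"rx":0,"ry":0,"rz":0},{"dx":0,"dy":0,"dz":-0.4,"rx":0,"ry":0,"rz":0},{"dx":0,"dy":0,"dz":0,"rx":0,"ry":0,"rz":0},{"dx":0,"dy":0,"dz":0,"rx":0,"ry":0,"rz":0},{"dx":0,"dy":0,"dz":0,"rx":0,"ry":0,"rz":0}]}}

```text
t: 55.75
tcp_pos: [0.6207, 0.2335, 0.1534]
tool_rot: [0.648, 0.743, -0.155, 0.06]
force: [-0.5, 0.3, -1.4]
finger_gap: 0.227
gripper_force: 118.3
```

```bash
python3 hm.py
```

```text
[0.6207 0.2335 0.1534] [-0.5  0.3 -1.4]
240 GGGGGGGGGGGGGGGccccccgggggggggggccccccGGGGGGGGGGGG
241 GGGGGGGGGGGGGG?ccccccccgggggggggcbbb?GGGGGGGGGGGGG
242 GGGGGGGGGGGGGGcccccccggggggggggccbbb?GGGGGGGGGGGGG
243 GGGGGGGGGGGGGcccccccgggggggggggggbbbGGGGGGGGGGGGG?
244 GGGGGGGGGGGG?cccccccggggggggggggggbbGGGGGGGGGGGGG?
245 GGGGGGGGGGGGGccccccccgggggggggggggb?GGGGGGGGGGGGG?
246 GGGGGGGGGGGGGccccccccggggggggccggcb?GGGGGGGGGGGGGb
247 GGGGGGGGGGGGGGGcccccccgggggggccccbbGGGGGGGGGGGGG?b
248 GGGGGGGGGGGGGGGGGccccccgggggggcccbbGGGGGGGGGGGGG?b
249 GGGGGGGGGGGGGGGGGccccccccgccccggcb?GGGGGGGGGGGGG?b
250 GGGGGGGGGGGGGGGGGGbcccccccccccccbb?GGGGGGGGGGGG?bb
251 GGGGGGGGGGGGGGGGG?bbbbccccccccccbb?GGGGGGGGGGG?bbb
252 GGGGGGGGGGGGGGGGG?bbbbbbbbccccbbbbGGGGGGGGGGG?bbbb
253 GGGGGGGGGGGGGGGGG?bbbbbbbbbbbbbbbbGGGGGGGGGG?bbbbb
254 GGGGGGGGGGGGGGGGGbbbbbbbbbbbbbbbb?GGGGGGGGGG?bbbbb
255 GGGGGGGGGGGGGGGG?bbbbbbbbbbbbbbbb?GGGGGGGGGGbbbbbb
256 GGGGGGGGGGGGGGGG?bbbbbbbbbbbbbbbb?GGGGGGGGGGbbbbbb
257 ?GGGGGGGGGGGGGGG?bbbbbbbbbbbbbbbbGGGGGGGGGGGbbbbbb
258 bb??GGGGGGGGGGGGbbbbbbbbbbbbbbbb?GGGGGGGGGGG?bbbbb
259 bbbb?GGGGGG
[... 1539 characters left out ...]
bbbbbbbcggggcbbbbbbbbbbbbbbbbbbbb?GGGGGG
288 bbbbbbbbbbbbbbbbbbbbbbbbbbbbbbbbbbbbbbbbbbbGGGGGGG
289 bbbbbbbbbbbbbbbbbbbbbbbbbbbbbbbbbbbbbbbbbb?GGGGGGG
290 bbbbbbbbbbbbbbbbbbbbbbbbbbbbbbbbbbbbbbbbbb?GGGGGGG
291 bbbbbbbbbbbbbbbbbbbbbbbbbbbbbbbbbbbbbbbbbb?GGGGGGG
292 ?bbbbbbbbbbbbbbbbbbbbbbbbbbbbbbbbbbbbbbbbbGGGGGGGG
293 GG?bbbbbbbbbbbbbbbbbbbbbbbbbbbbbbbbbbbbbb?GGGGGGGG
294 GGGG?bbbbbbbbbbbbbbbbbbbbbbbbbbbbbbbbbbbb?GGGGGGGG
295 GGGGGG?bbbbbbbbbbbbbbbbbbbbbbbbbbbbbbbbbb?GGGGGGGG
296 GGGGGGGG?bbbbbbbbbbbbbbbbbbbbbbbbbbbbbbbbGGGGGGGGG
297 GGGGGGGGGG?bbbbbbbbbbbbbbbbbbbbbbbbbbbbb?GGGGGGGGG
298 GGGGGGGGGGGG?bbbbbbbbbbbbbbbbbbbbbbbbbbb?GGGGGGGGG
299 GGGGGGGGGGGGGG?bbbbbbbbbbbbbbbbbbbbbbbbbGGGGGGGGGG
```

>>> {"op": "move_arm", "data": {"targets": [{"dx":0,"dy":0,"dz":-0.36,"rx":0,"ry":0,"rz":0},{"dx":0,"dy":0,"dz":-0.36,"rx":0,"ry":0,"rz":0},{"dx":0,"dy":0,"dz":-0.36,"rx":0,"ry":0,"rz":0},{"dx":0,"dy":0,"dz":-0.36,"rx":0,"ry":0,"rz":0},{"dx":0,"dy":0,"dz":-0.36,"rx":0,"ry":0,"rz":0},{"dx":0,"dy":0,"dz":-0.3,"rx":0,"ry":0,"rz":0},{"dx":0,"dy":0,"dz":0,"rx":0,"ry":0,"rz":0},{"dx":0,"dy":0,"dz":0,"rx":0,"ry":0,"rz":0},{"dx":0,"dy":0,"dz":0,"rx":0,"ry":0,"rz":0},{"dx":0,"dy":0,"dz":0,"rx":0,"ry":0,"rz":0}]}}

```text
t: 57.05
tcp_pos: [0.6205, 0.2335, 0.1007]
tool_rot: [0.648, 0.743, -0.156, 0.06]
force: [-0.3, 0.0, -1.7]
finger_gap: 0.226
gripper_force: 118.4
```

```bash
sed -i 's/range(240,300)/range(258,300)/' hm.py; python3 hm.py
```

```text
[0.6205 0.2335 0.1007] [-0.3  0.  -1.7]
258 bb??GGGGGGGGccccggggcgggggggggcccccGGGGGGGGG?bbbbb
259 bbbb??GGGGGGccccgggggggggggggcccccGGGGGGGGGG?bbbbb
260 bbbbbb??GGGccccccgggggggggggccbcccGGGGGGGGGGGbbbbb
261 bbbbbbbb??ccccccccggggggggggcbbbcGGGGGGGGGGGGGbbbb
262 bbbbbbbbbbcccccgccgggggggggcbbbbGGGGGGGGGGGGGG?bbb
263 bbbbbbbbbbccccccggggggggggggbbb?GGGGGGGGGGGGGGG?bb
264 bbbbbbbbbbbccccccggggggggggggbb?GGGGGGGGGGGGGGGGbb
265 cbbbbbbbbbbbcccccggggggggggggcb?GGGGGGGGGGGGGGGGbb
266 gbbbbbbbbbbbbccccggggggggcgggcbGGGGGGGGGGGGGGGG?bb
267 gbbbbbbbbbbbbbcccggggggggcccgb?GGGGGGGGGGGGGGGG?bb
268 gbbbbbbbbbbbbbbcccgggggggcccbb?GGGGGGGGGGGGGGGGbbb
269 gbbbbbbbbbbbbbbbccccgggggccgbb?GGGGGGGGGGGGGGGGbbb
270 gbbbbbbbbbbbbbbbbbcccccccccgbb?GGGGGGGGGGGGGGG?bbb
271 cbbbbbbbbbbbbbbbbbbbccccccccbb?GGGGGGGGGGGGGGG?bbb
272 bbbbbbbbbbbbbbbbbbbbbbcccccbbbbb??GGGGGGGGGGGGbbbb
273 bbbbbbbbbbbbbbbbbbbbbbbbbbbbbbbbbb??GGGGGGGGGGbbbb
274 bbbbbbbbbbbbbbbbbbbbbbbbbbbbbbbbbbbb??GGGGGGG?bbbb
275 bbbbbbbbbbbbbbbbbbbbbbbbbbbbbbbbbbbbbb??GGGGG?bbbb
276 bbbbbbbbbbbbcbbbbbbbbbbbbbbbbbbbbbbbbbbbb?GGGbbbbb
277 bbbbbbbbbbb
[... 549 characters left out ...]
bbbbbbccccccccccbbbbbbbbbbbbbbbbb?GGGGGG
288 bbbbbbbbbbbbbbbbbbbcccbbbbbbbbbbbbbbbbbbbbbGGGGGGG
289 bbbbbbbbbbbbbbbbbbbbbbbbbbbbbbbbbbbbbbbbbb?GGGGGGG
290 bbbbbbbbbbbbbbbbbbbbbbbbbbbbbbbbbbbbbbbbbb?GGGGGGG
291 bbbbbbbbbbbbbbbbbbbbbbbbbbbbbbbbbbbbbbbbbb?GGGGGGG
292 ?bbbbbbbbbbbbbbbbbbbbbbbbbbbbbbbbbbbbbbbbb?GGGGGGG
293 GG?bbbbbbbbbbbbbbbbbbbbbbbbbbbbbbbbbbbbbb?GGGGGGGG
294 GGGG?bbbbbbbbbbbbbbbbbbbbbbbbbbbbbbbbbbbb?GGGGGGGG
295 GGGGGG?bbbbbbbbbbbbbbbbbbbbbbbbbbbbbbbbbb?GGGGGGGG
296 GGGGGGGG?bbbbbbbbbbbbbbbbbbbbbbbbbbbbbbbbGGGGGGGGG
297 GGGGGGGGGG?bbbbbbbbbbbbbbbbbbbbbbbbbbbbb?GGGGGGGGG
298 GGGGGGGGGGGG?bbbbbbbbbbbbbbbbbbbbbbbbbbb?GGGGGGGGG
299 GGGGGGGGGGGGGccbbbbbbbbbbbbbbbbbbbbbbbbbGGGGGGGGGG
```

>>> {"op": "move_arm", "data": {"targets": [{"dx":0,"dy":0,"dz":-0.06,"rx":0,"ry":0,"rz":0},{"dx":0,"dy":0,"dz":-0.05,"rx":0,"ry":0,"rz":0},{"dx":0,"dy":0,"dz":-0.04,"rx":0,"ry":0,"rz":0},{"dx":0,"dy":0,"dz":-0.02,"rx":0,"ry":0,"rz":0},{"dx":0,"dy":0,"dz":0,"rx":0,"ry":0,"rz":0},{"dx":0,"dy":0,"dz":0,"rx":0,"ry":0,"rz":0},{"dx":0,"dy":0,"dz":0,"rx":0,"ry":0,"rz":0},{"dx":0,"dy":0,"dz":0,"rx":0,"ry":0,"rz":0},{"dx":0,"dy":0,"dz":0,"rx":0,"ry":0,"rz":0},{"dx":0,"dy":0,"dz":0,"rx":0,"ry":0,"rz":0}]}}

```text
t: 58.35
tcp_pos: [0.6203, 0.2333, 0.0968]
tool_rot: [0.648, 0.743, -0.156, 0.06]
force: [-2.0, -0.2, 4.8]
finger_gap: 0.227
gripper_force: 119.3
```

Collar is seated (about 6 N). Release, then retreat.

>>> {"op": "move_arm", "data": {"targets": [{"dx":0,"dy":0,"dz":0,"rx":0,"ry":0,"rz":0},{"dx":0,"dy":0,"dz":0,"rx":0,"ry":0,"rz":0},{"dx":0,"dy":0,"dz":0,"rx":0,"ry":0,"rz":0},{"dx":0,"dy":0,"dz":0,"rx":0,"ry":0,"rz":0},{"dx":0,"dy":0,"dz":0,"rx":0,"ry":0,"rz":0},{"dx":0,"dy":0,"dz":0,"rx":0,"ry":0,"rz":0},{"dx":0.03,"dy":0.07,"dz":0.23,"rx":0,"ry":0,"rz":0},{"dx":0.06,"dy":0.14,"dz":0.46,"rx":0,"ry":0,"rz":0},{"dx":0.06,"dy":0.14,"dz":0.46,"rx":0,"ry":0,"rz":0},{"dx":0.06,"dy":0.14,"dz":0.46,"rx":0,"ry":0,"rz":0}], "claw": 70}}

```text
t: 59.6
tcp_pos: [0.626, 0.2461, 0.1377]
tool_rot: [0.648, 0.743, -0.155, 0.06]
force: [-0.6, -0.5, -0.7]
finger_gap: 0.696
gripper_force: 0.0
```

```bash
python3 -c "
from h import *
R=Ro.from_quat(sensors.sense()['tool_rot']).as_matrix();print(R.round(2))"; python3 hm.py
```

```text
[[-0.15  0.98 -0.11]
 [ 0.94  0.11 -0.31]
 [-0.29 -0.15 -0.94]]
[0.626  0.2461 0.1377] [-0.6 -0.5 -0.7]
258 bb?GGGGGGGGGGGGgccccccccccggggggggccccGGGGGG?bbbbb
259 bbbb?GGGGGGGGGgccccccccccccggggggggccgGGGGGG?bbbbb
260 bbbbbb?GGGGGGccccccccccccccccggggcgccgGGGGGGG?bbbb
261 bbbbbbbb??GGccccccccccccccccccccccccgcGGGGGGGGbbbb
262 bbbbbbbbbbb?ccccccccccccccccccccccccccGGGGGGGG?bbb
263 bbbbbbbbbbbbcccccccccccccccccccccccccGGGGGGGGGG?bb
264 bbbbbbbbbbbbcccccccccccccccccccccccGGGGGGGGGGGGGbb
265 cbbbbbbbbbbbbbcccccccccccccccccccGGGGGGGGGGGGGGGbb
266 gbbbbbbbbbbbbbbcccccccccccccccccGGGGGGGGGGGGGGG?bb
267 gbbbbbbbbbbbbbbcccccccccccccccGGGGGGGGGGGGGGGGG?bb
268 gbbbbbbbbbbbbbbbcccccccccccccb?GGGGGGGGGGGGGGGGbbb
269 gbbbbbbbbbbbbbbbbbccccccccccbb?GGGGGGGGGGGGGGGGbbb
270 gbbbbbbbbbbbbbbbbbbbbbbccccbbb?GGGGGGGGGGGGGGG?bbb
271 gbbbbbbbbbbbbbbbbbbbbbbbcccbbb?GGGGGGGGGGGGGGG?bbb
272 bbbbbbbbbbbbbbbbbbbbbbbbbbbbbbbb?GGGGGGGGGGGGGbbbb
273 bbbbbbbbbbbbbbbbbbbbbbbbbbbbbbbbbb?GGGGGGGGGGGbbbb
274 bbbbbbbbbbbbbbbbbbbbbbbbbbbbbbbbbbbb?GGGGGGGG?bbbb
275 bbbbbbbbbbbbbbbbbbbbbbbbbbbbbbbbbbbbbb?GGGGGG?bbbb
276 bb
[... 613 characters left out ...]
bbbbccccgggccccccbbbbbbbbbbbbbbbb?GGGGGG
288 bbbbbbbbbbbbbbbcccccccccccbbbbbbbbbbbbbbbbbGGGGGGG
289 bbbbbbbbbbbbbbbbbbccccccbbbbbbbbbbbbbbbbbb?GGGGGGG
290 bbbbbbbbbbbbbbbbbbbbbbbbbbbbbbbbbbbbbbbbbb?GGGGGGG
291 bbbbbbbbbbbbbbbbbbbbbbbbbbbbbbbbbbbbbbbbbb?GGGGGGG
292 ?bbbbbbbbbbbbbbbbbbbbbbbbbbbbbbbbbbbbbbbbbGGGGGGGG
293 GG?bbbbbbbbbbbbbbbbbbbbbbbbbbbbbbbbbbbbbb?GGGGGGGG
294 GGGG?bbbbbbbbbbbbbbbbbbbbbbbbbbbbbbbbbbbb?GGGGGGGG
295 GGGGGG?bbbbbbbbbbbbbbbbbbbbbbbbbbbbbbbbbb?GGGGGGGG
296 GGGGGGGG?bbbbbbbbbbbbbbbbbbbbbbbbbbbbbbbb?GGGGGGGG
297 GGGGGGGGGG?bbbbbbbbbbbbbbbbbbbbbbbbbbbbb?GGGGGGGGG
298 GGGGGGGGGGGG?bbbbbbbbbbbbbbbbbbbbbbbbbbb?GGGGGGGGG
299 GGGGGGGGGGGGGccbbbbbbbbbbbbbbbbbbbbbbbbbGGGGGGGGGG
```

>>> {"op": "move_arm", "data": {"targets": [{"dx":0.07,"dy":0.18,"dz":0.56,"rx":0,"ry":0,"rz":0},{"dx":0.07,"dy":0.18,"dz":0.56,"rx":0,"ry":0,"rz":0},{"dx":0.07,"dy":0.18,"dz":0.56,"rx":0,"ry":0,"rz":0},{"dx":0.07,"dy":0.18,"dz":0.56,"rx":0,"ry":0,"rz":0},{"dx":0.07,"dy":0.18,"dz":0.56,"rx":0,"ry":0,"rz":0},{"dx":0.07,"dy":0.18,"dz":0.56,"rx":0,"ry":0,"rz":0},{"dx":0.07,"dy":0.18,"dz":0.56,"rx":0,"ry":0,"rz":0},{"dx":0,"dy":0,"dz":0,"rx":0,"ry":0,"rz":0},{"dx":0,"dy":0,"dz":0,"rx":0,"ry":0,"rz":0},{"dx":0,"dy":0,"dz":0,"rx":0,"ry":0,"rz":0}]}}

```text
t: 60.9
tcp_pos: [0.6373, 0.2768, 0.2335]
tool_rot: [0.648, 0.743, -0.157, 0.059]
force: [0.3, -0.6, -0.3]
finger_gap: 0.698
gripper_force: 0.0
```

Run:
```python
from h import *
from station import order
s=sensors.sense();print(s["t"],s["force"])
im=cams.snapshot("scene")[:,:,::-1];d=cv2.absdiff(im,cv2.imread("pics/scene0.png")).max(2)
for n,(x,y,w,h) in dict(dish=(245,260,45,40),cup=(188,122,30,40),bottle=(490,265,35,50),orange=(440,232,22,50),purple=(440,292,26,48),brush=(380,235,18,40),awl=(348,232,20,35),burn=(404,255,24,36)).items():print(n,(d[y:y+h,x:x+w]>40).mean().round(3))
print(order.sign_off())
```

```text
60.9 [ 0.28709057 -0.5929769  -0.27729125]
dish 0.0
cup 0.0
bottle 0.0
orange 0.15
purple 0.0
brush 0.0
awl 0.0
burn 0.028
the job is handed in; nothing more can be done
None
```

The job is handed in at 60.9 s, but two studs are not fully flush: stud 1 about 0.5 mm proud and stud 4 about 0.3 mm (estimated from the camera images), while studs 2, 3 and 5 are flush; I also backed the tip over stud 1 for a second press after the stroke, without lifting, which did not sink it, and the burnisher hangs back in its hole, released, with the brush, awl, bottle, cup and dish unmoved in the final image (the orange look-alike's area there differs from the first picture by 15% of pixels, possibly just the gripper in view, which I did not check).

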